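Tilt the soldering table to 45 degrees and pin it

ROBOT

A 7-joint arm with a two-finger parallel gripper is mounted at the origin on the work surface. World frame = base frame: x ahead of the robot, y to its left, z up, the work surface at z = 0. Lengths are in m, angles in rad, forces in N, time in s.
With the tool pointing down it reaches from about 0.425 to 0.875 m from the base axis. Payload 8.4 kg.
Tool frame: the origin (TCP) lies at the very end of the fingers, on their centre line; the grasp point (between the pads) lies 19 mm behind it; z points along the fingers, y is the line along which they close (so a half turn about z gives the same grasp; the last joint's range is limited). The gripper opens to 87 mm and grips with 3 to 60 N. Pads are 19 mm wide; open, the fingers measure 117 mm over their backs; the gripper's body (75 mm by 190 mm) begins 51 mm behind the grasp point.
Start: joints at [-1.22, 0.333, 0.04, 1.465, -0.013, 1.343, -0.059], TCP at [0.283, 0.585, 0.184] pointing down, gripper open.
Joint ranges: [-2.58, 2.58], [-0.38, 2.09], [-1.3, 1.39], [0.25, 2.4], [-1.5, 4.64], [0.08, 2.09], [-2.65, 2.65]. Speed limits (rad/s): [2.22, 2.22, 2.79, 2.79, 3.14, 3.14, 3.14].

INTERFACE

Orientations are given as a unit quaternion [x, y, z, w].
In Python, from rig import bot gives the robot as it stands. The module is installed in compiled form; this text tells all that it offers.
- The arm moves only by the tool carry_out, never from a script. Its argument "steps" is a list of rows, each an object of numbers: "wx", "wy", "wz": the turn, a rotation vector about the world's x, y, z in degrees; "tx", "ty", "tz": the shift along the world's x, y, z in mm; "fingers": the closure in counts, from 0 (fully open) to 255 (shut). In form: [{"wx": .., "wy": .., "wz": .., "tx": .., "ty": .., "tz": .., "fingers": ..}, ...]. A call has 1 to 10 rows; each row shifts and turns the commanded pose from where the row before left it; what a row does not reach is not made up. A row lasts 1/12 s, in which the tool goes at most 41.7 mm and 7.16 degrees, less where a joint would pass 70% of its speed; a pose out of reach is approached as far as the arm can. A call is refused whole if a number of a shift passes 41.7 or a number of a turn 7.16, either way. A call with a gripper value outside its range is refused whole. The fingers move at their own pace and stop on an object; "newtons" is the grip in N (left out, the last holds). Time passes only in rows, so rows that do not move let the fingers close. It gives the time, the measured TCP pose, the force, the opening and the grip force at its end, in the units of the state.
- bot.get_obs(): the state, without advancing time (a new reading comes with each control period).
- bot.read_camera(name): name is "side" or "top"; returns the picture (400x640x3 uint8, blue, green, red); there is no depth.
- bot.get_calibration(name): a dict with "fx", "fy", "cx", "cy" (pixels), "distortion" ([k1, k2, p1, p2, k3] as OpenCV has them; the pictures are not rectified), "eye" and "attitude" of the camera in the world. Camera axes: x right, y down, z forward; pixel columns grow to the right and rows downward; lengths in m; the calibration is good to about 2 mm. A picture is of the moment at which its call begins. get_calibration takes no time and is no camera call.
- bot.job_done(): hands the job in; it is judged then, once.
The state is a dict: "time_s": time; "joint_positions": joint angles; "dq": joint speeds; "joint_torque": joint torques, N m; "position": TCP position; "tool_rot": TCP orientation; "force": force on the tool from outside, world axes, zero at the start; "moment": the same for the moment, N m; "gripper_width": finger opening in m; "grasp_force": force on a finger pad.
Only numpy, scipy, OpenCV 4.12 (cv2) and the standard library are available. Lean on these libraries where they do the work, as an engineer would, in place of code of your own. Each camera call takes 0.05 s, during which the arm holds its last target. There are 200 camera calls.

TASK

Swing the tilting soldering table by its red lever until it leans 45 degrees towards the robot, and lock it there with the red-handled pin from the steel tray: pin upright, down through the brass guide into the wheel's notch, fully home with its collar flush on the guide. The two-prong hanger is there to hang the pin in while you change your grip on it. Leave the pin in place and do not shift or upset the other tools and bottles on the bench.

Things in the scene. Friction and masses are not known exactly. Their poses are not given: they have to be found in the camera images.
- fixture: Tilting soldering table, fixed: green cast base 160 (x) x 180 x 12 mm, two green cheeks, between them a swinging cradle with a yellow brick 104 x 104 x 22 mm and a pendant clipped on. Origin on the bench below the trunnion axis, midway between the cheeks; z up, own -x towards the robot (yaw within 15 degrees). A brass guide block and a notched steel wheel are at its -y end, the lever at its +y end.
- trunnion_axis (a point): Point on the trunnion axis midway between the cheeks, 80 mm above the bench; the cradle, lever and wheel turn about the fixture's own y through it. Axes as the fixture.
- tilt (a joint): Tilt of the cradle, rad. 0: brick level. Positive: leaning towards the robot, near edge down, lever coming towards the robot. 45 degrees is 0.785; stops at -1 and +1. Bearing friction of about 0.25 N m holds it where it is left; it starts between -0.35 and 0.35.
- lever_bar (a point): Middle of the lever's red grip bar (18 mm thick, 66 mm long along the fixture's own y, free all round), which moves with the cradle. It is 110 mm from the trunnion axis, at own y = +113 mm; at tilt 0 the lever leans 35 degrees from upright away from the robot, at tilt 45 degrees 10 degrees towards it.
- guide_top (a point): Centre of the upper mouth of the vertical bore (16 mm) in the brass guide block (44 x 40 mm, 20 mm thick, flat top 148 mm above the bench), at own y = -88 mm of the fixture; axes as the fixture. The wheel's rim is 3 mm below the block.
- wheel (a point): Centre of the steel index wheel below the guide (radius 45 mm, 24 mm thick), 80 mm above the bench; turns with the cradle. Three radial notches, 16 mm wide with 1 mm chamfered mouths, 32 mm deep: one stands upright under the guide at tilt -45, 0 and +45 degrees. The pin's tapered tip can push the wheel into line when it is up to 3 degrees off; farther off it lands on the rim.
- pin: Locking pin, 104 mm long, 0.13 kg. Origin: centre of the collar's underside; own z towards the handle. Steel shaft 14 mm thick, z = 0 to -52 mm, last 3 mm tapered to a 10 mm tip; square collar 30 x 30 x 6 mm; round red handle 22 mm thick, z = 6 to 52 mm. Starts lying on collar and shaft in the tray, tip towards the robot, handle raised 9 degrees. Balances near the collar. Home: origin on guide_top.
- tray: Open steel tray in which the pin lies, 176 (own x) x 126 x 42 mm high, walls and floor 4 mm thick, fixed. Origin under its centre. Stands to the robot's left or right.
- hanger: Two-prong tool hanger, fixed, on the other side from the tray; wooden foot 150 x 90 x 14 mm. Origin on the bench between the prongs; own -x towards the robot. Two 10 mm round prongs 18 mm apart, tops 90 mm above the bench, run from a post at own x = 65 mm to free ends at -66 mm, turned up 9 mm. A punch hangs fixed at x = 40 mm.
- hanger_slot (a point): Point midway between the hanger's prongs, level with their tops (90 mm), at own x = -15 mm of the hanger; axes as the hanger. The slot is free for 40 mm either way. The pin, shaft down between the prongs, hangs upright by its collar with the handle up; let go while leaning, it swings upright by itself.
- cutters: Red-handled side cutters, 135 mm long, lying; bystander, origin on the bench under their middle.
- solder_pot: Clear round pot with solder chips, 50 mm wide, 20 mm high; bystander, origin under its centre.
- flux_bottle: Amber bottle, 42 mm wide, 95 mm high; bystander, origin under its centre.
- hammer: Hammer, 240 mm long, lying; bystander, origin under it.
- mandrel: Steel ring stick upright on a round wooden foot (84 mm), 200 mm high; bystander, origin under its centre.
- solder_board: Yellow soldering board 150 x 100 x 24 mm; bystander, origin under its centre.
- bench_block: Steel bench block 75 x 75 x 22 mm; bystander, origin under its centre.
Mind the look-alikes: they are no part of the job. Leave any green look-alike of the pin alone.

How it is judged:
By the outcome, as a careful person would: the job done as asked, in the order asked, and still so for the second after the job is handed in, with the robot touching nothing.
It also fails if it takes over 72 s, if anything falls off the work surface, if the arm or the gripper's body presses on something with over 40 N, if the wrist force passes 120 N, or if a joint passes its speed limit or range.

## Working session

There is one attempt and no reset: what is moved stays moved. The work goes in short steps, Python scripts to look and compute and a tool call to move; the robot and the scene stay as the last step left them, time stands still between calls to the robot, and variables do not carry over. Pictures are saved under pics/ and viewed, at most 10 in all, crops included, and the job is handed in when it is done.

Besides the shell and the picture viewer there is one more tool, called as name(argument=value, ...) on one line, values as JSON. carry_out: Moves the arm, as the interface text tells. Its arguments: {"type":"object","properties":{"steps":{"type":"array","items":{"type":"object","properties":{"wx":{"type":"number"},"wy":{"type":"number"},"wz":{"type":"number"},"tx":{"type":"number"},"ty":{"type":"number"},"tz":{"type":"number"},"fingers":{"type":"number"}}}},"newtons":{"type":"number"}},"required":["steps"]}

```bash
mkdir -p pics; cat > h.py <<'E'
import numpy as np, cv2
from scipy.spatial.transform import Rotation as R
from rig import bot
def cal(n):
    c=bot.get_calibration(n);K=np.array([[c['fx'],0,c['cx']],[0,c['fy'],c['cy']],[0,0,1.]])
    a=np.array(c['attitude'],float)
    Rm=R.from_quat(a).as_matrix() if a.size==4 else a.reshape(3,3)
    return K,np.array(c['distortion'],float),np.array(c['eye'],float),Rm
def ray(n,uv):
    K,D,e,Rm=cal(n);p=cv2.undistortPoints(np.array(uv,float).reshape(-1,1,2),K,D).reshape(-1,2)
    return e,np.c_[p,np.ones(len(p))]@Rm.T
def onz(n,uv,z):
    e,d=ray(n,uv);return e+d*((z-e[2])/d[:,2])[:,None]
def two(uva,uvb):
    e1,d1=ray('top',uva);e2,d2=ray('side',uvb);d1=d1[0];d2=d2[0]
    s=np.linalg.lstsq(np.c_[d1,-d2],e2-e1,rcond=None)[0]
    a=e1+s[0]*d1;b=e2+s[1]*d2;return (a+b)/2,np.linalg.norm(a-b)
def proj(n,P):
    K,D,e,Rm=cal(n);return cv2.projectPoints(((np.array(P,float).reshape(-1,3)-e)@Rm).reshape(-1,1,3),np.zeros(3),np.zeros(3),K,D)[0].reshape(-1,2)
E
python3 - <<'E'
from h import *
for n in('top','side'):
    cv2.imwrite(f'pics/{n}0.png',bot.read_camera(n)); K,D,e,Rm=cal(n);print(n,e.round(3),Rm.round(3).tolist(),K[0,0],D)
print(bot.get_obs())
E
```

```text
top [0.417 0.006 1.452] [[0.003, -0.997, 0.075], [-1.0, -0.003, -0.001], [0.001, -0.075, -0.997]] 496.30256956094496 [-0.10313716  0.          0.          0.          0.        ]
side [-0.211  0.813  0.879] [[-0.722, -0.406, 0.56], [-0.691, 0.405, -0.598], [0.017, -0.819, -0.574]] 366.2333821640978 [0.02004798 0.         0.         0.         0.        ]
{'time_s': 0.1, 'joint_positions': array([-1.22021801,  0.33382595,  0.03984507,  1.46618809, -0.01342024,
        1.34327358, -0.05850262]), 'dq': array([-0.00175425, -0.00150197,  0.00066122, -0.0013706 ,  0.00114701,
        0.00068138,  0.00213717]), 'joint_torque': array([ 4.29780557e-03, -6.57813907e+01,  1.34010695e+00, -4.04706430e+01,
       -5.95679856e-02,  4.10285010e-02,  8.85265467e-05]), 'position': array([0.28239477, 0.58492513, 0.18345451]), 'tool_rot': array([ 2.22996397e-01,  9.74819007e-01, -7.03378525e-04, -1.26975688e-04]), 'force': array([ 0.51123841,  0.47937379, -0.42081603]), 'moment': array([-0.01817685, -0.00186928,  0.01057257]), 'grasp_force': 0.0, 'gripper_width': 0.0870052998165864}
```

View pics/top0.png

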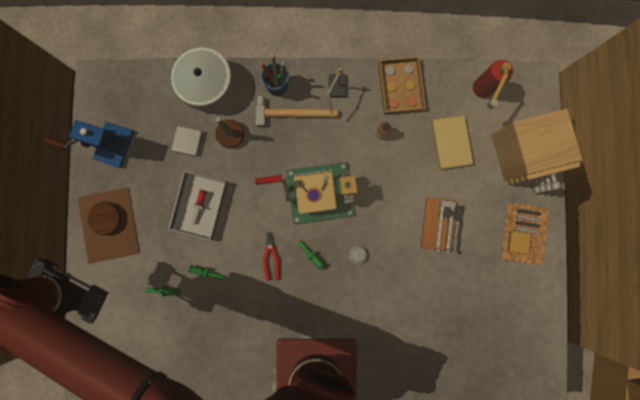

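View pics/side0.png

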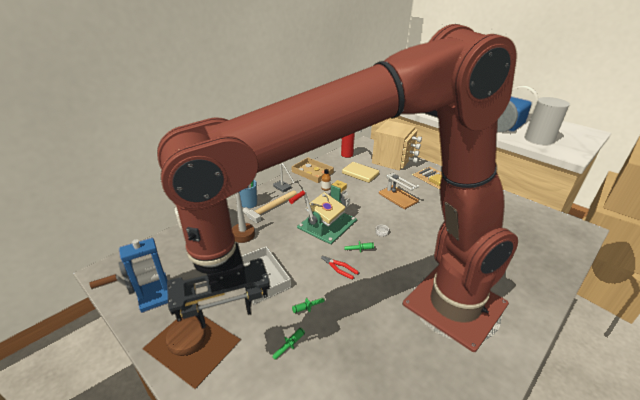

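The top view shows the fixture at (320,192), with its red lever at (270,180) and brass guide at (348,185). The tray is at (200,207) and the hanger at (440,223). Pin candidates are the red-handled one in the tray (202,200) and green look-alikes at (312,254), (207,272) and (163,292). Only the red one in the steel tray fits the description. I'll confirm it in an enlarged crop.

```bash
python3 - <<'E'
from h import *
im=bot.read_camera('top');cv2.imwrite('pics/t.png',im)
hsv=cv2.cvtColor(im,cv2.COLOR_BGR2HSV);H,S,V=cv2.split(hsv)
def rect(m,box,z,name,k=3):
    x0,y0,x1,y1=box;mm=np.zeros_like(H);mm[y0:y1,x0:x1]=(m[y0:y1,x0:x1]*255).astype('u1')
    c=max(cv2.findContours(mm,0,1)[0],key=cv2.contourArea)
    r=cv2.minAreaRect(c);b=cv2.boxPoints(r);P=onz('top',b,z)
    print(name,'px',np.round(r[0],1),'ctr',P.mean(0).round(4),'sides',np.linalg.norm(P[1]-P[0]).round(4),np.linalg.norm(P[2]-P[1]).round(4),'ang',np.degrees(np.arctan2(P[1][1]-P[0][1],P[1][0]-P[0][0])).round(1),'area',cv2.contourArea(c))
    return b
green=(H>50)&(H<90)&(S>70)
red=((H<6)|(H>172))&(S>130)
yel=(H>15)&(H<30)&(S>90)
rect(red,(250,165,292,195),.15,'lever')
rect(red,(185,180,220,220),.03,'pinhandle')
g=cv2.morphologyEx((green*255).astype('u1'),cv2.MORPH_CLOSE,np.ones((3,3)))>0
ys,xs=np.nonzero(green[155:230,280:362]);pts=np.c_[xs+280,ys+155].astype('f4')
r=cv2.minAreaRect(pts);b=cv2.boxPoints(r);P=onz('top',b,.012);print('base px',b.round(1).tolist(),'ctr',P.mean(0).round(4),P.round(4).tolist())
rect(yel,(337,172,362,200),.148,'guide')
f=5
A=cv2.resize(im[160:235,245:365],None,fx=f,fy=f,interpolation=cv2.INTER_CUBIC)
B=cv2.resize(im[168:243,165:235],None,fx=4,fy=4,interpolation=cv2.INTER_CUBIC)
C=cv2.resize(im[190:260,415:470],None,fx=4,fy=4,interpolation=cv2.INTER_CUBIC)
cv=np.zeros((600,800,3),'u1')
A=cv2.resize(im[165:225,248:364],None,fx=5,fy=5,interpolation=cv2.INTER_CUBIC)
cv[:300,:580]=A;cv[300:600,:280]=B;cv[300:580,300:520]=C
cv2.imwrite('pics/crop1.png',cv)
E
```

```text
lever px [268.2 179.3] ctr [0.5618 0.1292 0.15  ] sides 0.0696 0.0154 ang -81.7 area 119.5
pinhandle px [200.6 197.5] ctr [0.5218 0.3358 0.03  ] sides 0.0413 0.0171 ang -13.0 area 65.0
base px [[286.5, 170.5], [346.29998779296875, 162.60000610351562], [353.29998779296875, 215.0], [293.5, 223.0]] ctr [ 0.5384 -0.0088  0.012 ] [[0.6031, 0.089, 0.012], [0.6272, -0.0859, 0.012], [0.4736, -0.106, 0.012], [0.4499, 0.0676, 0.012]]
guide px [348.3 184.5] ctr [ 0.5489 -0.0824  0.148 ] sides 0.0455 0.0507 ang -82.1 area 290.5
```

View pics/crop1.png

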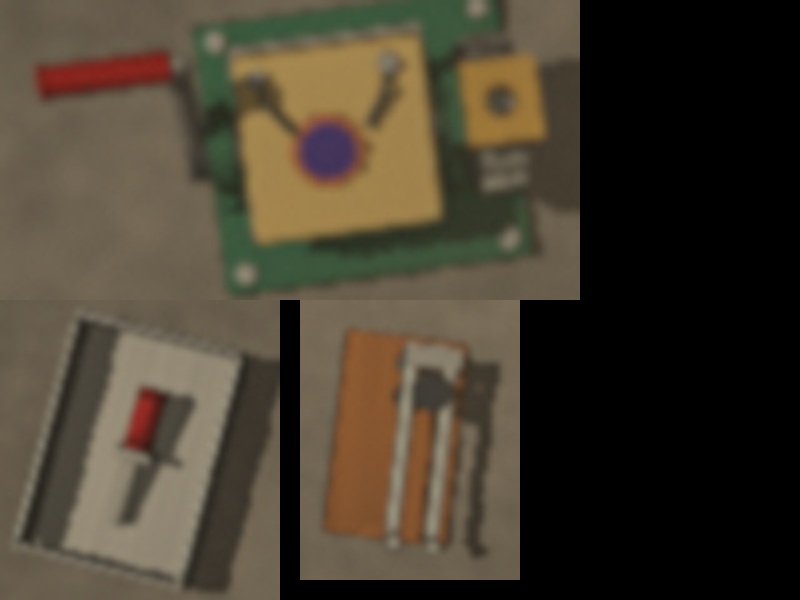

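The crop confirms the pin: red handle in the steel tray at (201,198), tip towards the robot. The base centre doesn't line up with the guide and lever (the base may be off-centre), so I'll cross-check with the side view and measure the tray and hanger.

```bash
python3 - <<'E'
from h import *
im=cv2.imread('pics/t.png');s=cv2.imread('pics/side0.png')
print([ (bot.get_calibration(n)[k]) for n in('top','side') for k in('fx','fy','cx','cy')])
hs=cv2.cvtColor(s,cv2.COLOR_BGR2HSV);H,S,V=cv2.split(hs)
red=((H<6)|(H>172))&(S>150)&(V>110)
ys,xs=np.nonzero(red[185:212,284:308]);p=np.c_[xs+284,ys+185].astype('f4');r=cv2.minAreaRect(p);print('lever side',r)
print('lever 3d',two((268.3,179.3),r[0]))
P=lambda uv,z:onz('top',uv,z).round(4).tolist()
f=lambda x,y:(x/4+165,(y-300)/4+168)
# tray rim outer corners in crop (z=.042)
c=[f(82,316),f(243,352),f(185,586),f(15,546)];T=np.array(P(c,.042));print('tray',T.mean(0),[np.linalg.norm(T[i]-T[i-1]).round(3) for i in range(4)],np.degrees(np.arctan2(*(T[0]-T[3])[1::-1])))
print('pin handle end/collar/tip',P([f(152,390),f(137,452),f(125,522)],.02))
g=lambda x,y:((x-300)/4+415,(y-300)/4+190)
print('prong ends, and roots',P([g(393,543),g(432,546),g(411,365),g(447,365)],.09))
print('foot corners',P([g(346,328),g(323,530)],.014))
print('guide bore',P([(348.2,185.2)],.148))
bl=[(248+x/5,165+y/5) for x,y in((460,58),(542,52),(548,138),(466,146))]
print('guide corners',P(bl,.148))
print('proj guide in side',proj('side',[P([(348.2,185.2)],.148)[0]]))
c=s[150:290,220:420];cv2.imwrite('pics/crop2.png',cv2.resize(c,None,fx=4,fy=4,interpolation=cv2.INTER_CUBIC))
E
```

```text
[496.30256956094496, 496.30256956094496, 315.15850770585183, 197.06708564604125, 366.2333821640978, 366.2333821640978, 323.40879071376054, 202.60469815119927]
lever side ((296.5000305175781, 196.50001525878906), (5.000000953674316, 17.40000343322754), 53.130104064941406)
lever 3d (array([0.55785797, 0.12548144, 0.18223883]), np.float64(0.0010486696376273237))
tray [0.498275 0.340975 0.042   ] [np.float64(0.172), np.float64(0.12), np.float64(0.172), np.float64(0.127)] -15.193658269473477
pin handle end/collar/tip [[0.543, 0.3316, 0.02], [0.4978, 0.3417, 0.02], [0.4469, 0.3495, 0.02]]
prong ends, and roots [[0.3727, -0.3343, 0.09], [0.3706, -0.3615, 0.09], [0.4954, -0.3484, 0.09], [0.4955, -0.3737, 0.09]]
foot corners [[0.5267, -0.3204, 0.014], [0.3797, -0.3019, 0.014]]
guide bore [[0.5471, -0.0822, 0.148]]
guide corners [[0.5698, -0.0605, 0.148], [0.5732, -0.104, 0.148], [0.5275, -0.107, 0.148], [0.5232, -0.0637, 0.148]]
proj guide in side [[339.10661019 183.35768485]]
```

View pics/crop2.png

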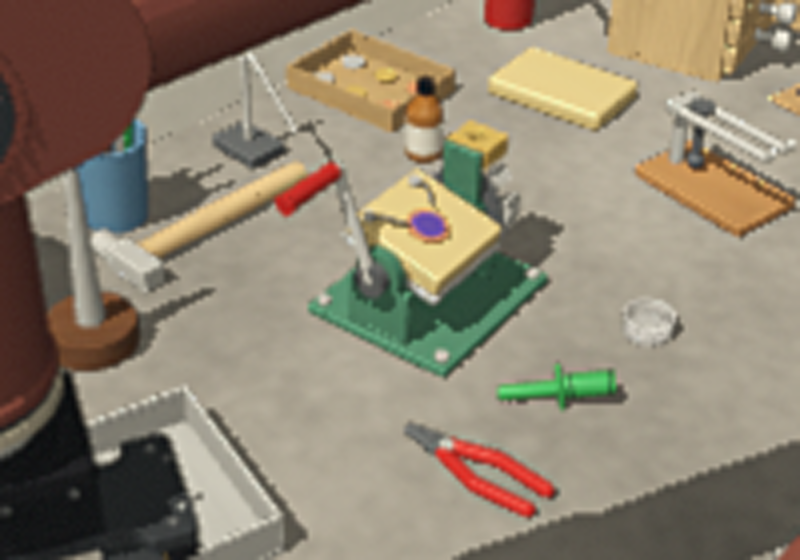

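The side view shows the guide bore at (340,185), which agrees with the projected top measurement at (339,183). The lever bar triangulates to (0.558, 0.125, 0.182) with 1 mm of ray error. That puts it 39–41 mm from the axis along own x and 102 mm above it, matching the 110 mm radius and giving a tilt of about +13°. I'll move above the lever now.

carry_out(steps=[{"tx": 23,"ty": -38.4,"tz": 11,"wz": -4.7,"fingers": 0},{"tx": 23,"ty": -38.4,"tz": 11,"wz": -4.7,"fingers": 0},{"tx": 23,"ty": -38.4,"tz": 11,"wz": -4.7,"fingers": 0},{"tx": 23,"ty": -38.4,"tz": 11,"wz": -4.7,"fingers": 0},{"tx": 23,"ty": -38.4,"tz": 11,"wz": -4.7,"fingers": 0},{"tx": 23,"ty": -38.4,"tz": 11,"wz": -4.7,"fingers": 0},{"tx": 23,"ty": -38.4,"tz": 11,"wz": -4.7,"fingers": 0},{"tx": 23,"ty": -38.4,"tz": 11,"wz": -4.7,"fingers": 0},{"tx": 23,"ty": -38.4,"tz": 0,"wz": -4.7,"fingers": 0},{"tx": 23,"ty": -38.4,"tz": 0,"wz": -4.7,"fingers": 0}], newtons=12)

```text
validation failed for argument at $.st...
```

carry_out(steps=[{"tx": 23,"ty": -38.4,"tz": 0,"wz": -4.7,"fingers": 0},{"tx": 23,"ty": -38.4,"tz": 0,"wz": -4.7,"fingers": 0},{"fingers": 0},{"fingers": 0}])

```text
validation failed for argument at $.st...
```

```bash
cat >> h.py <<'E'
import json
def st():
    o=bot.get_obs();M=R.from_quat(o['tool_rot']).as_matrix()
    open('log.txt','a').write(json.dumps([list(o['joint_positions']),list(o['position']),list(o['tool_rot'])])+'\n')
    print('t',round(o['time_s'],2),'p',o['position'].round(4),'z',M[:,2].round(3),'y',M[:,1].round(3),'q',o['joint_positions'].round(2),'w',round(o['gripper_width'],4),'gf',round(o['grasp_force'],1),'F',o['force'].round(1))
    return o
E
python3 - <<'E'
from h import *
st()
print(two((336,0),(336,0)) and [two(( (393-300)/4+415,(543-300)/4+190),(412,188.2)), two(((432-300)/4+415,(546-300)/4+190),(417.5,185.8)), two((348.2,185.2),(340,185))])
E
```

```text
t 0.15 p [0.2825 0.585  0.1836] z [-0.    -0.001 -1.   ] y [ 0.435  0.901 -0.001] q [-1.22  0.33  0.04  1.47 -0.01  1.34 -0.06] w 0.0869 gf 0.0 F [-0.8  0.3  0.2]
[(array([ 0.37450191, -0.33264125,  0.09164326]), np.float64(0.004182191096796904)), (array([ 0.37018121, -0.36122038,  0.09208145]), np.float64(0.001105006423209393)), (array([ 0.54629284, -0.08391319,  0.14050368]), np.float64(0.0038950059332569374))]
```

The call was refused, and I suspect every field must be present. I'll retry with full rows.

carry_out(steps=[{"wx": 0,"wy": 0,"wz": -4.7,"tx": 23,"ty": -38.4,"tz": 11,"fingers": 0},{"wx": 0,"wy": 0,"wz": -4.7,"tx": 23,"ty": -38.4,"tz": 11,"fingers": 0},{"wx": 0,"wy": 0,"wz": -4.7,"tx": 23,"ty": -38.4,"tz": 11,"fingers": 0},{"wx": 0,"wy": 0,"wz": -4.7,"tx": 23,"ty": -38.4,"tz": 11,"fingers": 0},{"wx": 0,"wy": 0,"wz": -4.7,"tx": 23,"ty": -38.4,"tz": 11,"fingers": 0},{"wx": 0,"wy": 0,"wz": -4.7,"tx": 23,"ty": -38.4,"tz": 11,"fingers": 0},{"wx": 0,"wy": 0,"wz": -4.7,"tx": 23,"ty": -38.4,"tz": 11,"fingers": 0},{"wx": 0,"wy": 0,"wz": -4.7,"tx": 23,"ty": -38.4,"tz": 11,"fingers": 0},{"wx": 0,"wy": 0,"wz": -4.7,"tx": 23,"ty": -38.4,"tz": 0,"fingers": 0},{"wx": 0,"wy": 0,"wz": -4.7,"tx": 23,"ty": -38.4,"tz": 0,"fingers": 0}], newtons=12)

```text
time_s: 0.98
position: [0.4926, 0.2344, 0.2646]
tool_rot: [0.595, 0.804, 0.001, 0.0]
force: [1.1, 0.0, 0.1]
gripper_width: 0.0869
grasp_force: 0.0
```

carry_out(steps=[{"wx": 0,"wy": 0,"wz": -4.7,"tx": 23,"ty": -38.4,"tz": 0,"fingers": 0},{"wx": 0,"wy": 0,"wz": -4.6,"tx": 23,"ty": -38.4,"tz": 0,"fingers": 0},{"wx": 0,"wy": 0,"wz": 0,"tx": 0,"ty": 0,"tz": 0,"fingers": 0},{"wx": 0,"wy": 0,"wz": 0,"tx": 0,"ty": 0,"tz": 0,"fingers": 0},{"wx": 0,"wy": 0,"wz": 0,"tx": 0,"ty": 0,"tz": 0,"fingers": 0}])

```text
time_s: 1.4
position: [0.5343, 0.1649, 0.2635]
tool_rot: [0.656, 0.754, -0.0, -0.0]
force: [0.2, 0.6, -0.2]
gripper_width: 0.0868
grasp_force: 0.0
```

```bash
python3 - <<'E'
from h import *
st()
im=bot.read_camera('side');hs=cv2.cvtColor(im,cv2.COLOR_BGR2HSV);H,S,V=cv2.split(hs)
c=im[150:290,220:420];cv2.imwrite('pics/crop3.png',cv2.resize(c,None,fx=4,fy=4,interpolation=cv2.INTER_CUBIC))
E
```

```text
t 1.4 p [0.5343 0.1649 0.2635] z [-0.001  0.    -1.   ] y [ 0.99   0.138 -0.001] q [-0.78  0.11  0.44  1.58 -0.05  1.46 -0.19] w 0.0868 gf 0.0 F [ 0.2  0.6 -0.2]
```

View pics/crop3.png

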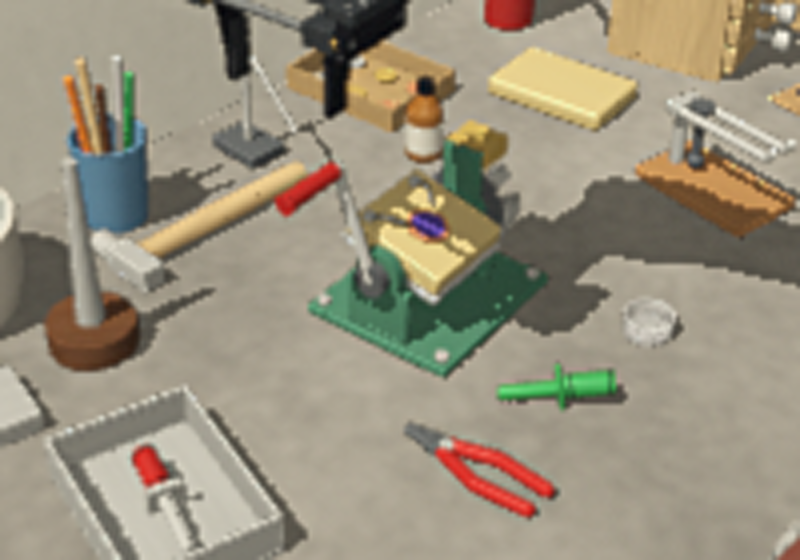

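The tool stopped 24 mm and 41 mm short because rows were speed-limited, so I'll use smaller rows. The side view now shows the tray and pin clear of the arm: handle end at (257,265), collar at (260,273).

carry_out(steps=[{"wx": 0,"wy": 0,"wz": 0,"tx": 6,"ty": -10.2,"tz": 0,"fingers": 0},{"wx": 0,"wy": 0,"wz": 0,"tx": 6,"ty": -10.2,"tz": 0,"fingers": 0},{"wx": 0,"wy": 0,"wz": 0,"tx": 6,"ty": -10.2,"tz": -10,"fingers": 0},{"wx": 0,"wy": 0,"wz": 0,"tx": 6,"ty": -10.2,"tz": -20,"fingers": 0},{"wx": 0,"wy": 0,"wz": 0,"tx": 0,"ty": 0,"tz": -20,"fingers": 0},{"wx": 0,"wy": 0,"wz": 0,"tx": 0,"ty": 0,"tz": -20,"fingers": 0},{"wx": 0,"wy": 0,"wz": 0,"tx": 0,"ty": 0,"tz": -20,"fingers": 0},{"wx": 0,"wy": 0,"wz": 0,"tx": 0,"ty": 0,"tz": -10,"fingers": 0},{"wx": 0,"wy": 0,"wz": 0,"tx": 0,"ty": 0,"tz": 0,"fingers": 0}])

```text
time_s: 2.2
position: [0.5574, 0.123, 0.1616]
tool_rot: [0.657, 0.754, -0.002, -0.001]
force: [-1.1, 0.7, 1.2]
gripper_width: 0.0871
grasp_force: 0.0
```

```bash
python3 - <<'E'
from h import *
st()
f=lambda x,y:(x/4+165,(y-300)/4+168)
print(two(f(152,392),(256.7,264)),two(f(137,452),(260.5,273)),two(f(125,522),(267.5,285)))
E
```

```text
t 2.2 p [0.5574 0.123  0.1616] z [-0.003 -0.002 -1.   ] y [ 0.99   0.138 -0.004] q [-0.71  0.2   0.47  1.71 -0.09  1.26 -0.07] w 0.0871 gf 0.0 F [-1.1  0.7  1.2]
(array([0.5392416 , 0.32887773, 0.02177605]), np.float64(0.006107285902685147)) (array([0.49795104, 0.34199061, 0.01907094]), np.float64(0.00030515749420161753)) (array([0.44820765, 0.35293227, 0.01023095]), np.float64(0.0030324597233556028))
```

carry_out(steps=[{"wx": 0,"wy": 0,"wz": 0,"tx": 0,"ty": 0,"tz": 0,"fingers": 255},{"wx": 0,"wy": 0,"wz": 0,"tx": 0,"ty": 0,"tz": 0,"fingers": 255},{"wx": 0,"wy": 0,"wz": 0,"tx": 0,"ty": 0,"tz": 0,"fingers": 255},{"wx": 0,"wy": 0,"wz": 0,"tx": 0,"ty": 0,"tz": 0,"fingers": 255},{"wx": 0,"wy": 0,"wz": 0,"tx": 0,"ty": 0,"tz": 0,"fingers": 255},{"wx": 0,"wy": 0,"wz": 0,"tx": 0,"ty": 0,"tz": 0,"fingers": 255}], newtons=12)

```text
time_s: 2.7
position: [0.5588, 0.1239, 0.1643]
tool_rot: [0.657, 0.754, 0.0, 0.0]
force: [-0.3, 0.3, 0.4]
gripper_width: 0.0551
grasp_force: 0.0
```

```bash
python3 - <<'E'
from h import *
o=st();im=bot.read_camera('top');cv2.imwrite('pics/tg.png',im)
E
```

```text
t 2.7 p [0.5588 0.1239 0.1643] z [ 0.001  0.    -1.   ] y [0.99  0.138 0.001] q [-0.71  0.19  0.47  1.71 -0.09  1.26 -0.08] w 0.0551 gf 0.0 F [-0.3  0.3  0.4]
```

carry_out(steps=[{"wx": 0,"wy": 0,"wz": 0,"tx": 0,"ty": 0,"tz": 0,"fingers": 255},{"wx": 0,"wy": 0,"wz": 0,"tx": 0,"ty": 0,"tz": 0,"fingers": 255},{"wx": 0,"wy": 0,"wz": 0,"tx": 0,"ty": 0,"tz": 0,"fingers": 255},{"wx": 0,"wy": 0,"wz": 0,"tx": 0,"ty": 0,"tz": 0,"fingers": 255},{"wx": 0,"wy": 0,"wz": 0,"tx": 0,"ty": 0,"tz": 0,"fingers": 255},{"wx": 0,"wy": 0,"wz": 0,"tx": 0,"ty": 0,"tz": 0,"fingers": 255},{"wx": 0,"wy": 0,"wz": 0,"tx": 0,"ty": 0,"tz": 0,"fingers": 255},{"wx": 0,"wy": 0,"wz": 0,"tx": 0,"ty": 0,"tz": 0,"fingers": 255}])

```text
time_s: 3.42
position: [0.5586, 0.1238, 0.1638]
tool_rot: [0.657, 0.754, -0.0, -0.0]
force: [-0.4, 1.2, 0.3]
gripper_width: 0.0024
grasp_force: 0.0
```

```bash
python3 - <<'E'
from h import *
o=st()
E
```

```text
t 3.42 p [0.5586 0.1238 0.1638] z [-0. -0. -1.] y [ 0.99   0.138 -0.   ] q [-0.71  0.19  0.47  1.71 -0.09  1.26 -0.08] w 0.0024 gf 0.0 F [-0.4  1.2  0.3]
```

The fingers closed on nothing, so I'll look.

```bash
python3 - <<'E'
from h import *
s=bot.read_camera('side');t=bot.read_camera('top')
cv=np.zeros((600,800,3),'u1')
cv[:400,:800]=cv2.resize(s[150:250,220:420],(800,400),interpolation=cv2.INTER_CUBIC)
cv[400:600,:400]=cv2.resize(t[150:220,235:375],(400,200),interpolation=cv2.INTER_CUBIC)
cv2.imwrite('pics/c4.png',cv)
print(proj('side',[[.5586,.1238,.1638],[.5586,.1238,.1828]]),proj('top',[[.5586,.1238,.1638]]))
E
```

```text
[[296.69949178 200.66331439]
 [296.55791582 196.05773852]] [[269.73846446 179.9488809 ]]
```

View pics/c4.png

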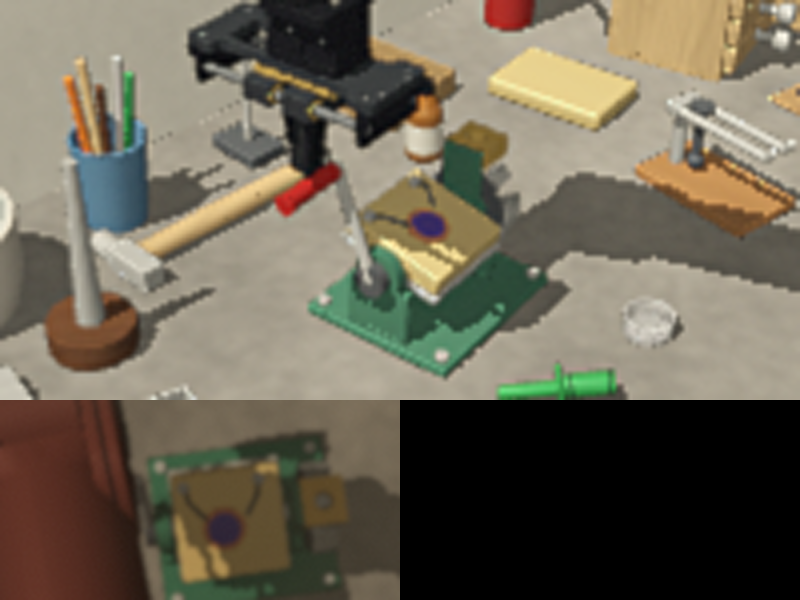

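```bash
python3 - <<'E'
from h import *
p=np.array([.5343,.1649,.2635]);y=np.array([.99,.138,0])
for z in(0,.02,.035): print(z,((proj('side',[p+y*.05+[0,0,z],p-y*.05+[0,0,z]])-[220,150])*4).round(0).tolist())
p=np.array([.5586,.1238,.1638])
for z in(-.02,0,.02,.035,.07): print(z,((proj('side',[p+[0,0,z]])-[220,150])*4).round(0).tolist())
s=bot.read_camera('side')[185:212,284:308].astype(int)
print('dark/red map');
for r in range(0,27,1): print(185+r,''.join('R' if (a[2]>120 and a[1]<70) else '#' if a.sum()<130 else '.' for a in s[r]))
E
```

```text
0 [[239.0, 112.0], [336.0, 153.0]]
0.02 [[237.0, 91.0], [336.0, 131.0]]
0.035 [[236.0, 74.0], [335.0, 114.0]]
-0.02 [[307.0, 222.0]]
0 [[307.0, 203.0]]
0.02 [[306.0, 183.0]]
0.035 [[306.0, 168.0]]
0.07 [[305.0, 133.0]]
dark/red map
185 .........#######........
186 .........########.......
187 .........#.######.......
188 ..........#######.......
189 ..........#.####........
190 ..........######........
191 ..........#######.......
192 ............####..R.....
193 ............###.RRR.....
194 ...............RR.......
195 ...........RRRR.........
196 ..........RRRRR.........
197 ........RRRRRRR.........
198 .......RRRRRRR..........
199 .....RRRRRRR............
200 .....RRRRRR.............
201 .....RRRRR..............
202 ......RRRR..............
203 .......R................
204 ........................
205 ........................
206 ........................
207 ........................
208 ........................
209 ........................
210 ........................
211 ........................
```

The black fingertips show about 35 mm higher in the side view than the reported TCP. That agrees with the fingers having closed just above the bar. I'll open, go 27 mm lower and try again while watching the force.

carry_out(steps=[{"wx": 0,"wy": 0,"wz": 0,"tx": 0,"ty": 0,"tz": 0,"fingers": 80},{"wx": 0,"wy": 0,"wz": 0,"tx": 0,"ty": 0,"tz": 0,"fingers": 80},{"wx": 0,"wy": 0,"wz": 0,"tx": 0,"ty": 0,"tz": 0,"fingers": 80},{"wx": 0,"wy": 0,"wz": 0,"tx": 0,"ty": 0,"tz": 0,"fingers": 80},{"wx": 0,"wy": 0,"wz": 0,"tx": 0,"ty": 0,"tz": 0,"fingers": 80},{"wx": 0,"wy": 0,"wz": 0,"tx": 0,"ty": 0,"tz": 0,"fingers": 80},{"wx": 0,"wy": 0,"wz": 0,"tx": 0,"ty": 0,"tz": 0,"fingers": 80},{"wx": 0,"wy": 0,"wz": 0,"tx": 0,"ty": 0,"tz": 0,"fingers": 80},{"wx": 0,"wy": 0,"wz": 0,"tx": 0,"ty": 0,"tz": 0,"fingers": 80},{"wx": 0,"wy": 0,"wz": 0,"tx": 0,"ty": 0,"tz": 0,"fingers": 80}])

```text
time_s: 4.4
position: [0.5586, 0.1238, 0.1638]
tool_rot: [0.657, 0.754, -0.0, -0.0]
force: [-0.3, -0.4, 0.3]
gripper_width: 0.0563
grasp_force: 0.0
```

carry_out(steps=[{"wx": 0,"wy": 0,"wz": 0,"tx": 0,"ty": 0,"tz": -4,"fingers": 80},{"wx": 0,"wy": 0,"wz": 0,"tx": 0,"ty": 0,"tz": -4,"fingers": 80},{"wx": 0,"wy": 0,"wz": 0,"tx": 0,"ty": 0,"tz": -4,"fingers": 80},{"wx": 0,"wy": 0,"wz": 0,"tx": 0,"ty": 0,"tz": -4,"fingers": 80},{"wx": 0,"wy": 0,"wz": 0,"tx": 0,"ty": 0,"tz": 0,"fingers": 80}])

```text
time_s: 4.82
position: [0.5579, 0.1237, 0.1466]
tool_rot: [0.657, 0.754, -0.001, -0.0]
force: [0.5, -0.1, -0.2]
gripper_width: 0.0594
grasp_force: 0.0
```

carry_out(steps=[{"wx": 0,"wy": 0,"wz": 0,"tx": 0,"ty": 0,"tz": -4,"fingers": 80},{"wx": 0,"wy": 0,"wz": 0,"tx": 0,"ty": 0,"tz": -4,"fingers": 80},{"wx": 0,"wy": 0,"wz": 0,"tx": 0,"ty": 0,"tz": -4,"fingers": 80},{"wx": 0,"wy": 0,"wz": 0,"tx": 0,"ty": 0,"tz": 0,"fingers": 255},{"wx": 0,"wy": 0,"wz": 0,"tx": 0,"ty": 0,"tz": 0,"fingers": 255},{"wx": 0,"wy": 0,"wz": 0,"tx": 0,"ty": 0,"tz": 0,"fingers": 255},{"wx": 0,"wy": 0,"wz": 0,"tx": 0,"ty": 0,"tz": 0,"fingers": 255},{"wx": 0,"wy": 0,"wz": 0,"tx": 0,"ty": 0,"tz": 0,"fingers": 255},{"wx": 0,"wy": 0,"wz": 0,"tx": 0,"ty": 0,"tz": 0,"fingers": 255},{"wx": 0,"wy": 0,"wz": 0,"tx": 0,"ty": 0,"tz": 0,"fingers": 255}])

```text
time_s: 5.65
position: [0.5586, 0.1238, 0.1359]
tool_rot: [0.657, 0.754, 0.0, -0.0]
force: [-2.4, -1.1, -1.3]
gripper_width: 0.0209
grasp_force: 1.5
```

carry_out(steps=[{"wx": 0,"wy": 0,"wz": 0,"tx": 0,"ty": 0,"tz": 0,"fingers": 255},{"wx": 0,"wy": 0,"wz": 0,"tx": 0,"ty": 0,"tz": 0,"fingers": 255},{"wx": 0,"wy": 0,"wz": 0,"tx": 0,"ty": 0,"tz": 0,"fingers": 255}])

```text
time_s: 5.9
position: [0.5582, 0.1238, 0.1356]
tool_rot: [0.657, 0.754, -0.0, -0.0]
force: [-1.6, -0.9, -0.4]
gripper_width: 0.0172
grasp_force: 12.0
```

The bar is gripped: width 17–18 mm, force 12 N. Next is the swing along the arc from about 21° away to 10° towards the robot.

carry_out(steps=[{"wx": 0,"wy": 0,"wz": 0,"tx": -7,"ty": -1,"tz": 2.4,"fingers": 255},{"wx": 0,"wy": 0,"wz": 0,"tx": -7,"ty": -1,"tz": 2,"fingers": 255},{"wx": 0,"wy": 0,"wz": 0,"tx": -7.1,"ty": -1,"tz": 1.4,"fingers": 255},{"wx": 0,"wy": 0,"wz": 0,"tx": -7.4,"ty": -1,"tz": 1,"fingers": 255},{"wx": 0,"wy": 0,"wz": 0,"tx": -7.3,"ty": -1,"tz": 0.5,"fingers": 255},{"wx": 0,"wy": 0,"wz": 0,"tx": -7.3,"ty": -1,"tz": 0,"fingers": 255},{"wx": 0,"wy": 0,"wz": 0,"tx": -7.3,"ty": -1,"tz": -0.5,"fingers": 255},{"wx": 0,"wy": 0,"wz": 0,"tx": -7.3,"ty": -1,"tz": -1.1,"fingers": 255},{"wx": 0,"wy": 0,"wz": 0,"tx": 0,"ty": 0,"tz": 0,"fingers": 255},{"wx": 0,"wy": 0,"wz": 0,"tx": 0,"ty": 0,"tz": 0,"fingers": 255}])

```text
time_s: 6.73
position: [0.4991, 0.1158, 0.1413]
tool_rot: [0.656, 0.754, -0.001, -0.001]
force: [-3.6, 0.2, 8.4]
gripper_width: 0.018
grasp_force: 12.0
```

```bash
python3 - <<'E'
from h import *
st()
t=bot.read_camera('top');s=bot.read_camera('side');cv2.imwrite('pics/s5.png',s);cv2.imwrite('pics/t5.png',t)
cv=np.zeros((600,800,3),'u1')
cv[:600,:400]=cv2.resize(t[160:235,310:360],(400,600),interpolation=cv2.INTER_CUBIC)
cv[:400,400:800]=cv2.resize(s[170:250,290:370],(400,400),interpolation=cv2.INTER_CUBIC)
cv2.imwrite('pics/c5.png',cv)
E
```

```text
t 6.73 p [0.4991 0.1158 0.1413] z [-0.003  0.    -1.   ] y [ 0.99   0.138 -0.003] q [-0.75  0.08  0.46  1.87 -0.04  1.2  -0.14] w 0.018 gf 12.0 F [-3.6  0.2  8.4]
```

View pics/c5.png

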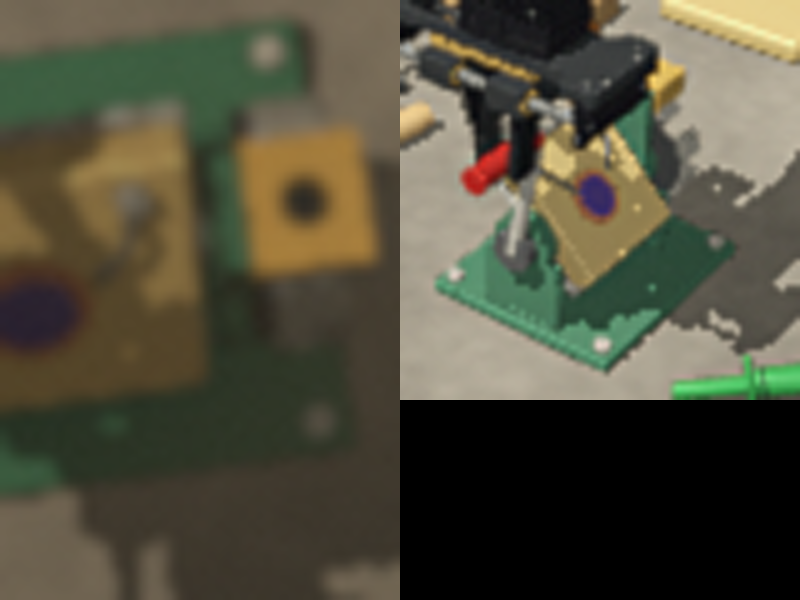

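The table now leans at about 45° and the bore centre is at top pixel (348.1,185). I'll refine yaw and tilt with line fits.

```bash
python3 - <<'E'
from h import *
im=cv2.GaussianBlur(cv2.imread('pics/t.png'),(3,3),0).astype(float)
g=im[...,1]-im[...,2]   # green minus red
def edge(cols,r0,r1,up):
    pts=[]
    for c in cols:
        col=g[r0:r1,c]; d=np.diff(col); i=(d.argmax() if up else d.argmin())
        w=np.abs(d[max(0,i-1):i+2]); 
        pts.append((c,r0+.5+(np.arange(max(0,i-1),min(len(d),i+2))*w).sum()/w.sum()))
    return np.array(pts)
for nm,cols,r0,r1,up in(('far',range(292,344),158,175,True),('near',range(299,350),212,228,False)):
    p=edge(cols,r0,r1,up);W=onz('top',p,.012 if nm=='far' else .006)
    k=np.ones(len(W),bool)
    for _ in range(4):
        c=np.polyfit(W[k,1],W[k,0],1);r=W[:,0]-np.polyval(c,W[:,1]);k=abs(r)<2*np.std(r[k])+1e-4
    print(nm,'yaw',np.degrees(np.arctan(-c[0])).round(2),'x at y=0',c[1].round(4),'n',k.sum(),'rms',r[k].std().round(5))
# lever bar axis from red mask in top
hs=cv2.cvtColor(cv2.imread('pics/t.png'),cv2.COLOR_BGR2HSV);H,S,V=cv2.split(hs)
m=((H<8)|(H>170))&(S>110);ys,xs=np.nonzero(m[168:192,250:290]);q=onz('top',np.c_[xs+250,ys+168],.182)
u,s,v=np.linalg.svd(q[:,:2]-q[:,:2].mean(0));print('lever ctr',q.mean(0),'yaw',np.degrees(np.arctan(-v[0,0]/v[0,1])))
# guide yellow block from both pictures
for f in('t','t5'):
    b=cv2.imread(f'pics/{f}.png').astype(float);roi=b[168:202,338:362];sat=(roi[...,2]-roi[...,0]);mm=sat>.5*sat.max()
    ys,xs=np.nonzero(mm);print(f,'guide blob',xs.mean()+338,ys.mean()+168,mm.sum())
    r2=b[178:193,341:356].sum(2);w=np.clip(np.percentile(r2,40)-r2,0,None)*(np.hypot(*(np.mgrid[178:193,341:356]-np.array([185,348])[:,None,None]))<4)
    yy,xx=np.mgrid[178:193,341:356];u=(w*xx).sum()/w.sum(),(w*yy).sum()/w.sum();print('bore',u,onz('top',[u],.148))
E
```

```text
far yaw 7.59 x at y=0 0.6171 n 50 rms 0.00065
near yaw 8.02 x at y=0 0.4577 n 48 rms 0.00056
lever ctr [0.55828712 0.12568236 0.182     ] yaw 6.7717189788197345
t guide blob 347.9685039370079 184.64566929133858 254
bore (np.float64(347.5377325377326), np.float64(184.60968760968763)) [[ 0.54863075 -0.08044451  0.148     ]]
t5 guide blob 347.98823529411766 184.68235294117648 255
bore (np.float64(347.71939736346513), np.float64(184.71814187068424)) [[ 0.54834465 -0.08092431  0.148     ]]
```

Yaw is 7.8°. The base midline and the bore agree, which puts the guide at (0.5485, -0.0815). The bar works out at a tilt of about 46.6°, so I'll nudge it back 3 mm and release.

carry_out(steps=[{"wx": 0,"wy": 0,"wz": 0,"tx": 1.5,"ty": 0.2,"tz": 0.2,"fingers": 255},{"wx": 0,"wy": 0,"wz": 0,"tx": 1.6,"ty": 0.2,"tz": 0.2,"fingers": 255},{"wx": 0,"wy": 0,"wz": 0,"tx": 0,"ty": 0,"tz": 0,"fingers": 255},{"wx": 0,"wy": 0,"wz": 0,"tx": 0,"ty": 0,"tz": 0,"fingers": 255}])

```text
time_s: 7.17
position: [0.5025, 0.1162, 0.1417]
tool_rot: [0.656, 0.754, -0.001, -0.001]
force: [-3.8, -0.3, 9.1]
gripper_width: 0.0174
grasp_force: 12.0
```

```bash
python3 -c "
from h import *
st()"
```

```text
t 7.17 p [0.5025 0.1162 0.1417] z [-0.003 -0.    -1.   ] y [ 0.99   0.138 -0.003] q [-0.74  0.09  0.46  1.86 -0.04  1.21 -0.13] w 0.0174 gf 12.0 F [-3.8 -0.3  9.1]
```

carry_out(steps=[{"wx": 0,"wy": 0,"wz": 0,"tx": 0,"ty": 0,"tz": 0,"fingers": 90},{"wx": 0,"wy": 0,"wz": 0,"tx": 0,"ty": 0,"tz": 0,"fingers": 90},{"wx": 0,"wy": 0,"wz": 0,"tx": 0,"ty": 0,"tz": 0,"fingers": 90},{"wx": 0,"wy": 0,"wz": 0,"tx": 0,"ty": 0,"tz": 0,"fingers": 90},{"wx": 0,"wy": 0,"wz": 0,"tx": 0,"ty": 0,"tz": 0,"fingers": 90},{"wx": 0,"wy": 0,"wz": 0,"tx": 0,"ty": 0,"tz": 0,"fingers": 90},{"wx": 0,"wy": 0,"wz": 0,"tx": 0,"ty": 0,"tz": 15,"fingers": 90},{"wx": 0,"wy": 0,"wz": 0,"tx": 0,"ty": 0,"tz": 20,"fingers": 90},{"wx": 0,"wy": 0,"wz": 0,"tx": 0,"ty": 0,"tz": 20,"fingers": 90},{"wx": 0,"wy": 0,"wz": 0,"tx": 0,"ty": 0,"tz": 20,"fingers": 90}])

```text
time_s: 8.0
position: [0.5037, 0.1161, 0.2177]
tool_rot: [0.657, 0.754, -0.0, -0.0]
force: [-0.0, -0.1, 0.7]
gripper_width: 0.0559
grasp_force: 0.0
```

carry_out(steps=[{"wx": 0,"wy": 0,"wz": 6.8,"tx": 2,"ty": 22,"tz": 0,"fingers": 90},{"wx": 0,"wy": 0,"wz": 6.8,"tx": 2,"ty": 22,"tz": 0,"fingers": 90},{"wx": 0,"wy": 0,"wz": 6.8,"tx": 2,"ty": 22,"tz": 0,"fingers": 90},{"wx": 0,"wy": 0,"wz": 6.8,"tx": 2,"ty": 22,"tz": 0,"fingers": 90},{"wx": 0,"wy": 0,"wz": 6.8,"tx": 2,"ty": 22,"tz": 0,"fingers": 90},{"wx": 0,"wy": 0,"wz": 6.8,"tx": 2,"ty": 22,"tz": 0,"fingers": 90},{"wx": 0,"wy": 0,"wz": 6.8,"tx": 2,"ty": 22,"tz": 0,"fingers": 90},{"wx": 0,"wy": 0,"wz": 6.8,"tx": 2,"ty": 22,"tz": 0,"fingers": 90},{"wx": 0,"wy": 0,"wz": 6.8,"tx": 2,"ty": 22,"tz": 0,"fingers": 90},{"wx": 0,"wy": 0,"wz": 6.8,"tx": 2,"ty": 22,"tz": 0,"fingers": 90}])

```text
time_s: 8.83
position: [0.5239, 0.3373, 0.2167]
tool_rot: [0.12, 0.993, -0.0, -0.0]
force: [0.3, -0.4, -0.7]
gripper_width: 0.0564
grasp_force: 0.0
```

```bash
python3 - <<'E'
from h import *
st()
t=bot.read_camera('top');s=bot.read_camera('side');cv2.imwrite('pics/s6.png',s);cv2.imwrite('pics/t6.png',t)
# lever in side (free)
H,S,V=cv2.split(cv2.cvtColor(s,cv2.COLOR_BGR2HSV));m=((H<6)|(H>172))&(S>150)&(V>100)
ys,xs=np.nonzero(m[180:225,285:325]);print('lever side',len(xs),xs.mean()+285,ys.mean()+180)
H,S,V=cv2.split(cv2.cvtColor(t,cv2.COLOR_BGR2HSV));m=((H<8)|(H>170))&(S>110)
ys,xs=np.nonzero(m[180:215,250:290]);print('lever top',len(xs),xs.mean()+250,ys.mean()+180,onz('top',[(xs.mean()+250,ys.mean()+180)],.188))
E
```

```text
t 8.83 p [0.5239 0.3373 0.2167] z [-0. -0. -1.] y [ 0.237  0.971 -0.   ] q [-0.85  0.27  0.26  1.5  -0.07  1.39  0.74] w 0.0564 gf 0.0 F [ 0.3 -0.4 -0.7]
lever side 74 309.2837837837838 201.0810810810811
lever top 156 270.7692307692308 200.4102564102564 [[0.50338553 0.11839515 0.188     ]]
```

carry_out(steps=[{"wx": 0,"wy": 0,"wz": 0,"tx": -0.5,"ty": -0.3,"tz": -25,"fingers": 90},{"wx": 0,"wy": 0,"wz": 0,"tx": -0.5,"ty": -0.3,"tz": -25,"fingers": 90},{"wx": 0,"wy": 0,"wz": 0,"tx": -0.5,"ty": -0.3,"tz": -25,"fingers": 90},{"wx": 0,"wy": 0,"wz": 0,"tx": 0,"ty": 0,"tz": -25,"fingers": 90},{"wx": 0,"wy": 0,"wz": 0,"tx": 0,"ty": 0,"tz": -25,"fingers": 90},{"wx": 0,"wy": 0,"wz": 0,"tx": 0,"ty": 0,"tz": -25,"fingers": 90},{"wx": 0,"wy": 0,"wz": 0,"tx": 0,"ty": 0,"tz": -25,"fingers": 90},{"wx": 0,"wy": 0,"wz": 0,"tx": 0,"ty": 0,"tz": -20,"fingers": 90},{"wx": 0,"wy": 0,"wz": 0,"tx": 0,"ty": 0,"tz": 0,"fingers": 90},{"wx": 0,"wy": 0,"wz": 0,"tx": 0,"ty": 0,"tz": 0,"fingers": 90}])

```text
time_s: 9.77
position: [0.522, 0.3342, 0.0214]
tool_rot: [0.123, 0.992, -0.001, -0.001]
force: [0.2, 0.4, 0.7]
gripper_width: 0.056
grasp_force: 0.0
```

```bash
python3 - <<'E'
from h import *
o=st()
s=bot.read_camera('side');t=bot.read_camera('top');cv2.imwrite('pics/s7.png',s)
p=o['position'];y=np.array([.237,.971,0])
x0,y0=220,225
c=cv2.resize(s[y0:y0+75,x0:x0+100],(800,600),interpolation=cv2.INTER_CUBIC)
for z in(0,.034):
    for k in(-.034,.034):
        u=((proj('side',[p+y*k+[0,0,z]])[0]-[x0,y0])*8).astype(int);print(z,k,u);cv2.circle(c,tuple(int(v) for v in u),4,(255,0,255) if z else (255,255,0),-1)
cv2.imwrite('pics/c7.png',c)
E
```

```text
t 9.77 p [0.522  0.3342 0.0214] z [-0.002 -0.002 -1.   ] y [ 0.245  0.97  -0.002] q [-0.83  0.41  0.24  1.73 -0.11  1.02  0.77] w 0.056 gf 0.0 F [0.2 0.4 0.7]
0 -0.034 [378 308]
0 0.034 [223 371]
0.034 -0.034 [372 247]
0.034 0.034 [214 310]
```

View pics/c7.png

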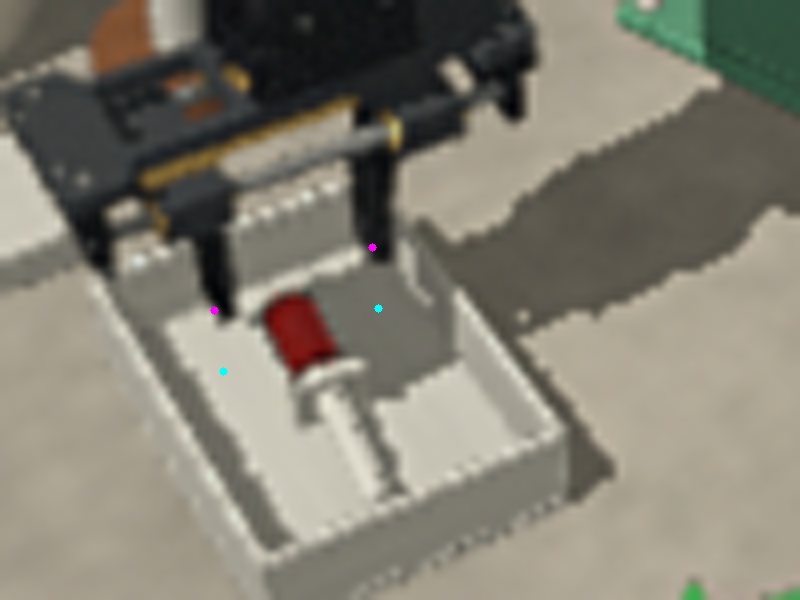

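The picture confirms the offset: the black tips sit about 30 mm above the reported TCP. They straddle the handle, whose centre is at crop pixel (300,333) against a predicted finger midpoint of (304,339). I'll lower 36 mm in small steps and close.

carry_out(steps=[{"wx": 0,"wy": 0,"wz": 0,"tx": 0,"ty": 0,"tz": -8,"fingers": 90},{"wx": 0,"wy": 0,"wz": 0,"tx": 0,"ty": 0,"tz": -8,"fingers": 90},{"wx": 0,"wy": 0,"wz": 0,"tx": 0,"ty": 0,"tz": -6,"fingers": 90},{"wx": 0,"wy": 0,"wz": 0,"tx": 0,"ty": 0,"tz": -5,"fingers": 90},{"wx": 0,"wy": 0,"wz": 0,"tx": 0,"ty": 0,"tz": -4,"fingers": 90},{"wx": 0,"wy": 0,"wz": 0,"tx": 0,"ty": 0,"tz": 0,"fingers": 90}])

```text
time_s: 10.37
position: [0.5218, 0.3349, -0.0103]
tool_rot: [0.122, 0.992, -0.001, -0.001]
force: [-0.5, -0.7, 0.0]
gripper_width: 0.0564
grasp_force: 0.0
```

carry_out(steps=[{"wx": 0,"wy": 0,"wz": 0,"tx": 0,"ty": 0,"tz": -3,"fingers": 90},{"wx": 0,"wy": 0,"wz": 0,"tx": 0,"ty": 0,"tz": -2,"fingers": 90},{"wx": 0,"wy": 0,"wz": 0,"tx": 0,"ty": 0,"tz": 0,"fingers": 90}])

```text
time_s: 10.62
position: [0.5223, 0.3352, -0.0144]
tool_rot: [0.123, 0.992, -0.0, -0.0]
force: [0.4, -0.2, -0.1]
gripper_width: 0.0562
grasp_force: 0.0
```

carry_out(steps=[{"wx": 0,"wy": 0,"wz": 0,"tx": 0,"ty": 0,"tz": -3,"fingers": 90},{"wx": 0,"wy": 0,"wz": 0,"tx": 0,"ty": 0,"tz": 0,"fingers": 255},{"wx": 0,"wy": 0,"wz": 0,"tx": 0,"ty": 0,"tz": 0,"fingers": 255},{"wx": 0,"wy": 0,"wz": 0,"tx": 0,"ty": 0,"tz": 0,"fingers": 255},{"wx": 0,"wy": 0,"wz": 0,"tx": 0,"ty": 0,"tz": 0,"fingers": 255},{"wx": 0,"wy": 0,"wz": 0,"tx": 0,"ty": 0,"tz": 0,"fingers": 255},{"wx": 0,"wy": 0,"wz": 0,"tx": 0,"ty": 0,"tz": 0,"fingers": 255},{"wx": 0,"wy": 0,"wz": 0,"tx": 0,"ty": 0,"tz": 0,"fingers": 255},{"wx": 0,"wy": 0,"wz": 0,"tx": 0,"ty": 0,"tz": 0,"fingers": 255},{"wx": 0,"wy": 0,"wz": 0,"tx": 0,"ty": 0,"tz": 0,"fingers": 255}], newtons=35)

```text
time_s: 11.45
position: [0.5225, 0.3353, -0.0171]
tool_rot: [0.123, 0.992, -0.0, 0.0]
force: [0.2, -0.1, 0.5]
gripper_width: 0.021
grasp_force: 34.5
```

carry_out(steps=[{"wx": 0,"wy": 0,"wz": 0,"tx": 0,"ty": 0,"tz": 15,"fingers": 255},{"wx": 0,"wy": 0,"wz": 0,"tx": 0,"ty": 0,"tz": 25,"fingers": 255},{"wx": 0,"wy": 0,"wz": 0,"tx": 0,"ty": 0,"tz": 25,"fingers": 255},{"wx": 0,"wy": 0,"wz": 0,"tx": 0,"ty": 0,"tz": 25,"fingers": 255},{"wx": 0,"wy": 0,"wz": 0,"tx": 0,"ty": 0,"tz": 25,"fingers": 255},{"wx": 0,"wy": 0,"wz": 0,"tx": 0,"ty": 0,"tz": 25,"fingers": 255},{"wx": 0,"wy": 0,"wz": 0,"tx": 0,"ty": 0,"tz": 25,"fingers": 255},{"wx": 0,"wy": 0,"wz": 0,"tx": 0,"ty": 0,"tz": 25,"fingers": 255},{"wx": 0,"wy": 0,"wz": 0,"tx": 0,"ty": 0,"tz": 25,"fingers": 255},{"wx": 0,"wy": 0,"wz": 0,"tx": 0,"ty": 0,"tz": 25,"fingers": 255}])

```text
time_s: 12.28
position: [0.5222, 0.3351, 0.2239]
tool_rot: [0.122, 0.992, -0.0, -0.0]
force: [0.5, 0.8, -1.5]
gripper_width: 0.0209
grasp_force: 34.5
```

```bash
cat > fk.py <<'E'
from h import *
from scipy.optimize import least_squares
# chain: Rz(s0 j1+o), Ry(j2), Rz(s1 j3), Ry(j4), Rz(s2 j5), Ry(j6), Rz(s3 j7)
def fk(q,p,sg):
    h,a1,L1,L2,T,e1,e2,o,o7=p
    Rr=R.from_euler('z',sg[0]*q[0]+o);x=np.array([0,0,h])
    x=x+Rr.apply([a1,0,0]);Rr=Rr*R.from_euler('y',q[1])*R.from_euler('z',sg[1]*q[2]);x=x+Rr.apply([e1,0,L1])
    Rr=Rr*R.from_euler('y',q[3])*R.from_euler('z',sg[2]*q[4]);x=x+Rr.apply([e2,0,L2])
    Rr=Rr*R.from_euler('y',q[5])*R.from_euler('z',sg[3]*q[6]+o7);x=x+Rr.apply([0,0,T]);return x,Rr
E
python3 - <<'E'
from fk import *
import itertools
st()
D=[json.loads(l) for l in open('log.txt')];print(len(D))
best=[]
for sg in itertools.product([1,-1],repeat=4):
  for o7 in(0,1.57,3.14,-1.57):
    def f(p):
        r=[]
        for q,x,t in D:
            X,Q=fk(q,p,sg);r+=list(10*(X-x));r+=list((Q.inv()*R.from_quat(t)).as_rotvec())
        return r
    s=least_squares(f,[.3,0,.4,.4,.2,0,0,0,o7],max_nfev=60);best.append((s.cost,sg,s.x.round(4).tolist()))
best.sort(key=lambda b:b[0])
for b in best[:3]:print(b)
json.dump(best[0],open('fk.json','w'))
E
```

```text
t 12.28 p [0.5222 0.3351 0.2239] z [-0. -0. -1.] y [ 0.243  0.97  -0.   ] q [-0.86  0.26  0.26  1.49 -0.07  1.4   0.74] w 0.0209 gf 34.5 F [ 0.5  0.8 -1.5]
10
(np.float64(0.003418174349132989), (-1, -1, -1, -1), [-0.2097, -0.0073, 0.4663, 0.5068, -0.067, 0.0124, -0.0051, -0.067, 1.5038])
(np.float64(0.0034181743491331802), (-1, -1, -1, -1), [-0.2097, -0.0073, 0.4663, 0.5068, -0.067, 0.0124, -0.0051, -0.067, 1.5038])
(np.float64(0.003418174349133254), (-1, -1, -1, -1), [-0.2097, -0.0073, 0.4663, 0.5068, -0.067, 0.0124, -0.0051, -0.067, 1.5038])
```

carry_out(steps=[{"wx": -1.6,"wy": -6.5,"wz": 0,"tx": 0,"ty": 0,"tz": 10,"fingers": 255},{"wx": -1.6,"wy": -6.5,"wz": 0,"tx": 0,"ty": 0,"tz": 10,"fingers": 255},{"wx": -1.6,"wy": -6.5,"wz": 0,"tx": 0,"ty": 0,"tz": 10,"fingers": 255},{"wx": -1.6,"wy": -6.5,"wz": 0,"tx": 0,"ty": 0,"tz": 0,"fingers": 255},{"wx": -1.6,"wy": -6.5,"wz": 0,"tx": 0,"ty": 0,"tz": 0,"fingers": 255},{"wx": -1.6,"wy": -6.5,"wz": 0,"tx": 0,"ty": 0,"tz": 0,"fingers": 255},{"wx": -1.6,"wy": -6.5,"wz": 0,"tx": 0,"ty": 0,"tz": 0,"fingers": 255},{"wx": 0,"wy": 0,"wz": 0,"tx": 0,"ty": 0,"tz": 0,"fingers": 255},{"wx": 0,"wy": 0,"wz": 0,"tx": 0,"ty": 0,"tz": 0,"fingers": 255}])

```text
time_s: 13.03
position: [0.5207, 0.3358, 0.2512]
tool_rot: [0.11, 0.911, -0.048, 0.394]
force: [0.5, 0.3, -1.4]
gripper_width: 0.0211
grasp_force: 34.5
```

```bash
python3 - <<'E'
from fk import *
st()
D=[json.loads(l) for l in open('log.txt')]
sg=(-1,-1,-1,-1)
def f(p):
    r=[]
    for q,x,t in D:
        X,Q=fk(q,p,sg);r+=list(10*(X-x));r+=list((Q.inv()*R.from_quat(t)).as_rotvec())
    return r
s=least_squares(f,[.2,0,.46,.5,.3,0,0,0,1.5]);print(s.cost,s.x.round(4));json.dump(s.x.tolist(),open('fk.json','w'))
r=np.array(f(s.x)).reshape(-1,6);print(np.abs(r).max(0))
E
```

```text
t 13.03 p [0.5207 0.3358 0.2512] z [ 0.707 -0.174 -0.685] y [ 0.239  0.971 -0.   ] q [-1.22  0.01  0.07  1.98  0.89  1.16 -0.2 ] w 0.0211 gf 34.5 F [ 0.5  0.3 -1.4]
0.008812887552866359 [ 0.3004 -0.006   0.4513  0.5102  0.4397  0.0087 -0.0166 -0.0655  1.5072]
[0.03147579 0.0528468  0.04367232 0.04766866 0.00153564 0.01872838]
```

```bash
cat >> fk.py <<'E'
P=json.load(open('fk.json'));SG=(-1,-1,-1,-1)
lo=np.array([-2.58,-.38,-1.3,.25,-1.5,.08,-2.65])+.06;hi=np.array([2.58,2.09,1.39,2.4,4.64,2.09,2.65])-.06
def ik(pos,M,q0):
    T=R.from_matrix(M)
    def f(q):
        X,Q=fk(q,P,SG);return np.r_[10*(X-pos),2*(Q.inv()*T).as_rotvec(),.02*(q-q0)]
    s=least_squares(f,np.clip(q0,lo,hi),bounds=(lo,hi));r=f(s.x);return s.x,np.linalg.norm(r[:3])/10,np.linalg.norm(r[3:6])/2
PIN=np.array([.0267,0,-.0363])
def upright(psi,lean=0): # tool matrix for pin upright, heading psi deg; lean deg less tilt
    e=np.radians(9+lean);c,s=np.cos(np.radians(psi)),np.sin(np.radians(psi))
    z=np.array([c*np.cos(e),s*np.cos(e),-np.sin(e)]);y=np.array([-s,c,0]);return np.c_[np.cross(y,z),y,z]
E
python3 - <<'E'
from fk import *
q0=np.array(bot.get_obs()['joint_positions'])
for nm,g in(('hang',[.421,-.354,.11]),('guide',[.5485,-.0815,.21]),('here',[.50,.3,.25])):
  for psi in range(-150,180,30):
    M=upright(psi);best=min((ik(np.array(g)-M@PIN,M,q) for q in(q0,np.array([-.2,.3,0,1.9,1.5,1.3,0]),np.array([.5,.2,0,1.9,2.5,1.2,-1]),np.array([-1,.2,0,1.9,-1.2,1.2,1]))),key=lambda b:b[1]+.1*b[2])
    if best[1]<.01 and best[2]<.1: print(nm,psi,best[0].round(2),round(best[1],4),round(best[2],3))
E
```

```text
hang -150 [ 0.02  1.04  0.2   1.26  0.73  1.97 -0.95] 0.0 0.0
hang -120 [-0.98  1.52  1.33  1.77 -0.07  1.22 -0.27] 0.0 0.0
hang -90 [ 0.2   0.6  -0.33  2.22  1.57  1.6  -1.29] 0.0 0.0
hang 0 [ 0.38  0.94  0.98  2.34  4.2   2.03 -2.08] 0.0016 0.016
guide -120 [-1.03  1.32  1.24  1.25  0.12  1.83 -0.34] 0.0 0.0
guide -90 [-0.95  0.69  0.48  1.74  0.9   1.61 -0.84] 0.0 0.0
guide -60 [-0.11  0.41 -0.59  2.21  1.55  1.66 -1.07] 0.0 0.0
here -90 [-1.53  1.38  1.33  1.    0.07  2.03 -0.25] 0.0014 0.017
here -60 [-1.37  0.72  0.27  1.5   0.95  1.83 -0.78] 0.0 0.0
here -30 [-1.42  0.39  0.13  2.01  1.3   1.54 -0.9 ] 0.0 0.0
here 90 [-0.81  0.66  1.04  2.04  4.58  1.99 -2.33] 0.0 0.001
here 120 [ 0.2   0.71 -0.31  1.54 -0.95  1.79 -2.49] 0.0 0.0
here 150 [ 0.16  1.   -0.61  1.12 -0.58  2.03 -2.59] 0.0076 0.089
```

```bash
python3 - <<'E'
from fk import *
im=cv2.imread('pics/t6.png').astype(float)
g=im.sum(2)
mids=[]
for r in range(212,244,3):
    row=g[r,428:466]; sat=im[r,428:466].max(1)-im[r,428:466].min(1); sc=row-3*sat
    pk=[i for i in range(1,37) if sc[i]>sc[i-1] and sc[i]>=sc[i+1] and sc[i]>0]
    pk=sorted(sorted(pk,key=lambda i:-sc[i])[:3])
    sub=[428+i+.5*(sc[i-1]-sc[i+1])/(sc[i-1]-2*sc[i]+sc[i+1]) for i in pk]
    print(r,np.round(sub,1),onz('top',[(u,r) for u in sub],.087)[:,:2].round(4).tolist())
o=bot.get_obs();q=np.array(o['joint_positions']);p0=o['position'];R0=R.from_quat(o['tool_rot'])
psi=-85;M=upright(psi);tgt=np.array([.42,-.353,.165])-M@PIN
rv=(R.from_matrix(M)*R0.inv()).as_rotvec();print('tgt',tgt.round(4),'rv deg',np.degrees(rv).round(1),'d',(tgt-p0).round(4))
N=30;qp=q
for k in range(1,N+1):
    s=k/N;pos=p0+(tgt-p0)*s+[0,0,.10*min(1,4*s,3*(1-s))]
    x,e,a=ik(pos,(R.from_rotvec(rv*s)*R0).as_matrix(),qp)
    if k%3==0: print(k,pos.round(3),x.round(2),round(e,4),round(a,3),'pin ax',((R.from_rotvec(rv*s)*R0).as_matrix()@[-.988,0,-.156]).round(2))
    if np.abs(x-qp).max()>.14: print('  fast',k,(x-qp).round(2))
    qp=x
E
```

```text
212 [441.3 446.7 459.2] [[0.4796, -0.3449], [0.4796, -0.36], [0.4797, -0.3952]]
215 [441.  447.1 451.6] [[0.4713, -0.3438], [0.4713, -0.361], [0.4713, -0.3737]]
218 [440.8 450.8 457.5] [[0.463, -0.3433], [0.463, -0.3713], [0.463, -0.3902]]
221 [440.6 450.5 456.4] [[0.4547, -0.3424], [0.4547, -0.3704], [0.4547, -0.387]]
224 [440.1 450.2 457. ] [[0.4464, -0.341], [0.4464, -0.3693], [0.4464, -0.3886]]
227 [439.8 449.7 456.6] [[0.4381, -0.3401], [0.4381, -0.3679], [0.4381, -0.3872]]
230 [439.5 449.5 464.4] [[0.4298, -0.339], [0.4298, -0.3671], [0.4297, -0.4092]]
233 [439.  449.1 463.2] [[0.4215, -0.3375], [0.4215, -0.366], [0.4214, -0.4057]]
236 [438.8 448.7 462.9] [[0.4132, -0.3369], [0.4132, -0.3647], [0.4131, -0.4047]]
239 [438.4 448.4 463. ] [[0.405, -0.3358], [0.4049, -0.3639], [0.4048, -0.4048]]
242 [437.9 448.  454.7] [[0.3967, -0.3343], [0.3966, -0.3627], [0.3966, -0.3815]]
tgt [ 0.4235 -0.3929  0.1857] rv deg [-27.7 -23.8 -68.9] d [-0.0972 -0.7287 -0.0655]
3 [0.511 0.263 0.285] [-1.2  -0.09  0.07  2.05  0.94  1.25 -0.26] 0.0 0.0 pin ax [ 0.49 -0.16  0.86]
6 [0.501 0.19  0.318] [
[... 219 characters left out ...]
   2.2   1.05  1.51 -0.41] 0.0 0.0 pin ax [ 0.32 -0.17  0.93]
15 [ 0.472 -0.029  0.318] [-1.07 -0.21  0.14  2.27  1.1   1.54 -0.49] 0.0 0.0 pin ax [ 0.26 -0.16  0.95]
18 [ 0.462 -0.101  0.312] [-1.   -0.19  0.19  2.32  1.16  1.55 -0.57] 0.0 0.0 pin ax [ 0.2  -0.15  0.97]
21 [ 0.453 -0.174  0.295] [-0.84 -0.11  0.19  2.34  1.21  1.52 -0.66] 0.0028 0.029 pin ax [ 0.15 -0.12  0.98]
24 [ 0.443 -0.247  0.259] [-0.45  0.05 -0.03  2.34  1.27  1.47 -0.81] 0.0054 0.056 pin ax [ 0.09 -0.09  0.99]
27 [ 0.433 -0.32   0.222] [-0.05  0.23 -0.26  2.34  1.43  1.48 -1.01] 0.0039 0.042 pin ax [ 0.04 -0.05  1.  ]
30 [ 0.423 -0.393  0.186] [ 0.18  0.4  -0.31  2.32  1.6   1.52 -1.19] 0.0 0.0 pin ax [ 0. -0.  1.]
```

carry_out(steps=[{"wx": -0.92,"wy": -0.79,"wz": -2.3,"tx": 0,"ty": -24.2,"tz": 12,"fingers": 255},{"wx": -0.92,"wy": -0.79,"wz": -2.3,"tx": 0,"ty": -24.2,"tz": 12,"fingers": 255},{"wx": -0.92,"wy": -0.79,"wz": -2.3,"tx": 0,"ty": -24.2,"tz": 12,"fingers": 255},{"wx": -0.92,"wy": -0.79,"wz": -2.3,"tx": 0,"ty": -24.2,"tz": 12,"fingers": 255},{"wx": -0.92,"wy": -0.79,"wz": -2.3,"tx": 0,"ty": -24.2,"tz": 12,"fingers": 255},{"wx": -0.92,"wy": -0.79,"wz": -2.3,"tx": 0,"ty": -24.2,"tz": 12,"fingers": 255},{"wx": -0.92,"wy": -0.79,"wz": -2.3,"tx": 0,"ty": -24.2,"tz": 12,"fingers": 255},{"wx": -0.92,"wy": -0.79,"wz": -2.3,"tx": 0,"ty": -24.2,"tz": -2.2,"fingers": 255},{"wx": -0.92,"wy": -0.79,"wz": -2.3,"tx": 0,"ty": -24.2,"tz": -2.2,"fingers": 255},{"wx": -0.92,"wy": -0.79,"wz": -2.3,"tx": 0,"ty": -24.2,"tz": -2.2,"fingers": 255}])

```text
time_s: 13.87
position: [0.5224, 0.0908, 0.3295]
tool_rot: [0.264, 0.834, -0.19, 0.446]
force: [0.1, 0.5, -1.7]
gripper_width: 0.0212
grasp_force: 34.5
```

carry_out(steps=[{"wx": -0.92,"wy": -0.79,"wz": -2.3,"tx": 0,"ty": -24.2,"tz": -2.2,"fingers": 255},{"wx": -0.92,"wy": -0.79,"wz": -2.3,"tx": 0,"ty": -24.2,"tz": -2.2,"fingers": 255},{"wx": -0.92,"wy": -0.79,"wz": -2.3,"tx": 0,"ty": -24.2,"tz": -2.2,"fingers": 255},{"wx": -0.92,"wy": -0.79,"wz": -2.3,"tx": 0,"ty": -24.2,"tz": -2.2,"fingers": 255},{"wx": -0.92,"wy": -0.79,"wz": -2.3,"tx": 0,"ty": -24.2,"tz": -2.2,"fingers": 255},{"wx": -0.92,"wy": -0.79,"wz": -2.3,"tx": -6.5,"ty": -24.2,"tz": -2.2,"fingers": 255},{"wx": -0.92,"wy": -0.79,"wz": -2.3,"tx": -6.5,"ty": -24.2,"tz": -2.2,"fingers": 255},{"wx": -0.92,"wy": -0.79,"wz": -2.3,"tx": -6.5,"ty": -24.2,"tz": -2.2,"fingers": 255},{"wx": 0,"wy": 0,"wz": 0,"tx": 0,"ty": 0,"tz": 0,"fingers": 255},{"wx": 0,"wy": 0,"wz": 0,"tx": 0,"ty": 0,"tz": 0,"fingers": 255}])

```text
time_s: 14.7
position: [0.5025, -0.1021, 0.3122]
tool_rot: [0.374, 0.741, -0.298, 0.471]
force: [-0.3, 0.5, -0.8]
gripper_width: 0.021
grasp_force: 34.5
```

```bash
python3 -c "
from fk import *
o=st();q=np.array(o['joint_positions']);p0=o['position'];R0=R.from_quat(o['tool_rot'])
X,Q=fk(q,P,SG);print('fk err',X-p0)
M=upright(-85);tgt=np.array([.42,-.3514,.165])-M@PIN
rv=(R.from_matrix(M)*R0.inv()).as_rotvec();print('tgt',tgt.round(4),'rv deg',np.degrees(rv).round(1),'d',(tgt-p0).round(4))
N=12;qp=q
for k in range(1,N+1):
    s=k/N;x,e,a=ik(p0+(tgt-p0)*s,(R.from_rotvec(rv*s)*R0).as_matrix(),qp);print(k,x.round(2),round(e,4),round(a,3));qp=x
"
```

```text
t 14.7 p [ 0.5025 -0.1021  0.3122] z [ 0.476 -0.794 -0.379] y [ 0.835  0.543 -0.089] q [-0.99 -0.12  0.23  2.24  1.15  1.56 -0.5 ] w 0.021 gf 34.5 F [-0.3  0.5 -0.8]
fk err [-0.02386101 -0.00537225  0.01073831]
tgt [ 0.4235 -0.3913  0.1857] rv deg [-11.1  -9.2 -27.3] d [-0.079  -0.2891 -0.1265]
1 [-0.96 -0.1   0.26  2.28  1.21  1.48 -0.6 ] 0.0 0.0
2 [-0.94 -0.08  0.28  2.31  1.23  1.47 -0.65] 0.0 0.0
3 [-0.92 -0.05  0.3   2.33  1.25  1.46 -0.7 ] 0.0 0.0
4 [-0.81 -0.01  0.25  2.34  1.27  1.44 -0.75] 0.0005 0.005
5 [-0.62  0.04  0.11  2.34  1.29  1.43 -0.79] 0.0015 0.016
6 [-0.45  0.09 -0.01  2.34  1.32  1.43 -0.85] 0.0022 0.023
7 [-0.31  0.14 -0.1   2.34  1.35  1.44 -0.91] 0.0025 0.027
8 [-0.18  0.19 -0.18  2.34  1.39  1.45 -0.97] 0.0025 0.026
9 [-0.06  0.24 -0.25  2.34  1.44  1.47 -1.03] 0.0021 0.022
10 [ 0.05  0.29 -0.3   2.34  1.5   1.49 -1.09] 0.0012 0.013
11 [ 0.08  0.34 -0.27  2.34  1.54  1.49 -1.15] 0.0 0.0
12 [ 0.1   0.39 -0.23  2.32  1.57  1.49 -1.19] 0.0 0.0
```

carry_out(steps=[{"wx": -0.79,"wy": -0.66,"wz": -1.95,"tx": 0,"ty": -20.6,"tz": -6,"fingers": 255},{"wx": -0.79,"wy": -0.66,"wz": -1.95,"tx": 0,"ty": -20.6,"tz": -6,"fingers": 255},{"wx": -0.79,"wy": -0.66,"wz": -1.95,"tx": 0,"ty": -20.6,"tz": -6,"fingers": 255},{"wx": -0.79,"wy": -0.66,"wz": -1.95,"tx": -3,"ty": -20.6,"tz": -6,"fingers": 255},{"wx": -0.79,"wy": -0.66,"wz": -1.95,"tx": -5,"ty": -20.6,"tz": -6,"fingers": 255},{"wx": -0.79,"wy": -0.66,"wz": -1.95,"tx": -5,"ty": -20.6,"tz": -6,"fingers": 255},{"wx": -0.79,"wy": -0.66,"wz": -1.95,"tx": -8,"ty": -20.6,"tz": -6,"fingers": 255},{"wx": -0.79,"wy": -0.66,"wz": -1.95,"tx": -8,"ty": -20.6,"tz": -6,"fingers": 255},{"wx": -0.79,"wy": -0.66,"wz": -1.95,"tx": -8,"ty": -20.6,"tz": -6,"fingers": 255},{"wx": -0.79,"wy": -0.66,"wz": -1.95,"tx": -8,"ty": -20.6,"tz": -6,"fingers": 255}])

```text
time_s: 15.53
position: [0.4585, -0.3067, 0.2526]
tool_rot: [0.477, 0.617, -0.4, 0.481]
force: [0.2, 0.8, -1.1]
gripper_width: 0.0212
grasp_force: 34.5
```

carry_out(steps=[{"wx": -0.79,"wy": -0.66,"wz": -1.95,"tx": -8,"ty": -20.6,"tz": -8,"fingers": 255},{"wx": -0.79,"wy": -0.66,"wz": -1.95,"tx": -8,"ty": -20.6,"tz": -8,"fingers": 255},{"wx": -0.79,"wy": -0.66,"wz": -1.95,"tx": -9,"ty": -20.6,"tz": -10,"fingers": 255},{"wx": -0.79,"wy": -0.66,"wz": -1.95,"tx": -9,"ty": -20.6,"tz": -10,"fingers": 255},{"wx": 0,"wy": 0,"wz": 0,"tx": 0,"ty": 0,"tz": 0,"fingers": 255},{"wx": 0,"wy": 0,"wz": 0,"tx": 0,"ty": 0,"tz": 0,"fingers": 255}])

```text
time_s: 16.03
position: [0.4241, -0.3891, 0.2166]
tool_rot: [0.513, 0.562, -0.438, 0.479]
force: [0.2, 0.6, -1.6]
gripper_width: 0.0205
grasp_force: 34.5
```

```bash
python3 -c "
from fk import *
o=st();q=np.array(o['joint_positions']);p0=o['position'];R0=R.from_quat(o['tool_rot'])
M=upright(-85);tgt=np.array([.42,-.3514,.165])-M@PIN
rv=(R.from_matrix(M)*R0.inv()).as_rotvec();print('tgt',tgt.round(4),'rv deg',np.degrees(rv).round(1),'d',(tgt-p0).round(4))
"
```

```text
t 16.03 p [ 0.4241 -0.3891  0.2166] z [ 0.089 -0.984 -0.156] y [ 0.996  0.09  -0.001] q [-0.64  0.31  0.53  2.36  1.38  1.32 -1.03] w 0.0205 gf 34.5 F [ 0.2  0.6 -1.6]
tgt [ 0.4235 -0.3913  0.1857] rv deg [ 0.  -0.1 -0.2] d [-0.0006 -0.0022 -0.0309]
```

```bash
cat > redpin.py <<'E'
from fk import *
def redpin(c,hw=45):
    out={}
    for n in('top','side'):
        im=bot.read_camera(n);cv2.imwrite(f'pics/l_{n}.png',im)
        u=proj(n,[c])[0];x0,y0=int(u[0])-hw,int(u[1])-hw;x0=max(x0,0);y0=max(y0,0)
        H,S,V=cv2.split(cv2.cvtColor(im,cv2.COLOR_BGR2HSV));m=((H<6)|(H>173))&(S>150)&(V>50)
        m[:y0]=0;m[y0+2*hw:]=0;m[:,:x0]=0;m[:,x0+2*hw:]=0
        k,l,s,ct=cv2.connectedComponentsWithStats(m.astype('u1'))
        if k<2: print(n,'none',u);continue
        for i in np.argsort(-s[1:,4])[:3]+1: print(n,'exp',u.round(1),'blob',ct[i].round(1),s[i])
        i=np.argmax(s[1:,4])+1;ys,xs=np.nonzero(l==i);pts=np.c_[xs,ys].astype('f4');r=cv2.minAreaRect(pts);v=np.linalg.svd(pts-pts.mean(0))[2][0]
        out[n]=(pts.mean(0),v)
        a,b=proj(n,[c,np.array(c)+[0,0,.03]]);d=b-a
        print(n,'axis deg',np.degrees(np.arctan2(v[1],v[0]))%180,'vertical would be',np.degrees(np.arctan2(d[1],d[0]))%180)
    if len(out)==2: print('3d',two(out['top'][0],out['side'][0]))
    return out
E
python3 - <<'E'
from redpin import *
o=st();M=R.from_quat(o['tool_rot']).as_matrix();org=o['position']+M@PIN;print('pin origin est',org)
redpin(org+[0,0,.029])
E
```

```text
t 16.03 p [ 0.4241 -0.3891  0.2166] z [ 0.089 -0.984 -0.156] y [ 0.996  0.09  -0.001] q [-0.64  0.31  0.53  2.36  1.38  1.32 -1.03] w 0.0205 gf 34.5 F [ 0.2  0.6 -1.6]
pin origin est [ 0.42044071 -0.34923699  0.19587606]
top exp [457.3 233.2] blob [457.7 233. ] [452 229  12  10  83]
top axis deg 8.144632 vertical would be 179.41960514376203
side exp [410.1 153.1] blob [410.5 149.3] [408 148   6   4  14]
side exp [410.1 153.1] blob [438.  121.5] [438 121   1   2   2]
side exp [410.1 153.1] blob [412.5 135.5] [412 135   2   2   2]
side axis deg 20.035301 vertical would be 99.72171123958735
3d (array([ 0.42042064, -0.34562396,  0.24259503]), np.float64(0.0015735327060999581))
```

```bash
python3 - <<'E'
from fk import *
o=bot.get_obs();M=R.from_quat(o['tool_rot']).as_matrix();g=o['position']+M@PIN
print('top disc edges y-/y+/x+/x-',proj('top',[g+[0,-.011,.052],g+[0,.011,.052],g+[.011,0,.052],g+[-.011,0,.052]]).round(1).tolist(),'bottom',proj('top',[g+[0,-.011,.006],g+[0,.011,.006]]).round(1).tolist())
print('side: top ctr',proj('side',[g+[0,0,.052]]).round(1),'tip',proj('side',[g+[0,0,-.052]]).round(1),'collar',proj('side',[g]).round(1))
t=cv2.imread('pics/l_top.png');s=cv2.imread('pics/l_side.png')
cv=np.zeros((600,800,3),'u1')
cv[:,:400]=cv2.resize(t[205:265,430:470],(400,600),interpolation=cv2.INTER_CUBIC)
cv[:,400:]=cv2.resize(s[130:220,380:440],(400,600),interpolation=cv2.INTER_CUBIC)
cv2.imwrite('pics/c9.png',cv)
E
```

```text
top disc edges y-/y+/x+/x- [[464.0, 232.8], [455.2, 232.8], [459.5, 228.3], [459.7, 237.3]] bottom [[458.6, 232.9], [450.1, 232.9]]
side: top ctr [[410.6 147.7]] tip [[406.6 171.2]] collar [[408.6 159.7]]
```

View pics/c9.png

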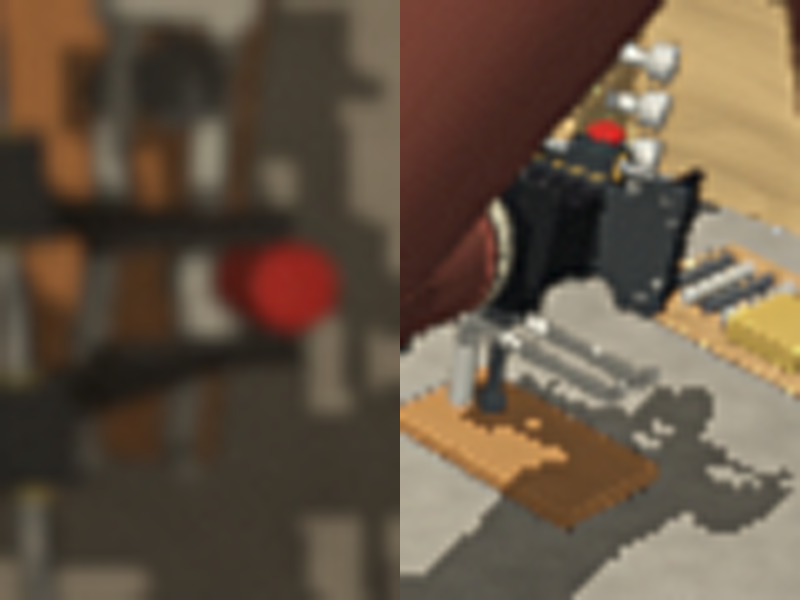

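The top view shows the handle's top disc at (459.5,233.8), against an expected (459.6,232.8), and the pin hanging above the slot. It leans slightly, at most 4°, with the bottom towards -y. I'll correct 2° and lower it into the slot while watching the force.

carry_out(steps=[{"wx": 1,"wy": 0,"wz": 0,"tx": 0,"ty": -0.5,"tz": -10,"fingers": 255},{"wx": 1,"wy": 0,"wz": 0,"tx": 0,"ty": -0.5,"tz": -10,"fingers": 255},{"wx": 0,"wy": 0,"wz": 0,"tx": 0,"ty": 0,"tz": -12,"fingers": 255},{"wx": 0,"wy": 0,"wz": 0,"tx": 0,"ty": 0,"tz": -10,"fingers": 255},{"wx": 0,"wy": 0,"wz": 0,"tx": 0,"ty": 0,"tz": -8,"fingers": 255},{"wx": 0,"wy": 0,"wz": 0,"tx": 0,"ty": 0,"tz": -6,"fingers": 255},{"wx": 0,"wy": 0,"wz": 0,"tx": 0,"ty": 0,"tz": -6,"fingers": 255},{"wx": 0,"wy": 0,"wz": 0,"tx": 0,"ty": 0,"tz": 0,"fingers": 255},{"wx": 0,"wy": 0,"wz": 0,"tx": 0,"ty": 0,"tz": 0,"fingers": 255}])

```text
time_s: 16.88
position: [0.4235, -0.3898, 0.1544]
tool_rot: [0.521, 0.569, -0.428, 0.47]
force: [-0.7, -2.7, -2.4]
gripper_width: 0.0212
grasp_force: 34.9
```

```bash
python3 - <<'E'
from redpin import *
o=st();M=R.from_quat(o['tool_rot']).as_matrix();g=o['position']+M@PIN;print('pin origin est',g)
print('top disc edges y-/y+/x+/x-',proj('top',[g+[0,-.011,.052],g+[0,.011,.052],g+[.011,0,.052],g+[-.011,0,.052]]).round(1).tolist(),'bottom',proj('top',[g+[0,-.011,.006],g+[0,.011,.006]]).round(1).tolist())
redpin(g+[0,0,.029])
t=cv2.imread('pics/l_top.png').astype(int)
for r in range(222,246): print(r,''.join('R' if (a[2]>110 and a[1]<70) else 'r' if a[2]>2*a[1]+10 else 'W' if (a.min()>110) else 'w' if a.min()>85 else 'o' if a[2]>1.5*a[0]+15 else '#' if a.sum()<120 else '.' for a in t[r,434:470]))
E
```

```text
t 16.88 p [ 0.4235 -0.3898  0.1544] z [ 0.089 -0.977 -0.192] y [0.996 0.09  0.003] q [-0.6   0.45  0.5   2.36  1.36  1.22 -1.16] w 0.0212 gf 34.9 F [-0.7 -2.7 -2.4]
pin origin est [ 0.41990994 -0.34924366  0.13513771]
top disc edges y-/y+/x+/x- [[457.4, 233.5], [448.9, 233.5], [453.1, 229.2], [453.2, 237.8]] bottom [[452.4, 233.5], [444.3, 233.5]]
top exp [450.7 233.5] blob [451.5 233.2] [446 229  11  10  75]
top axis deg 16.240746 vertical would be 179.51882815875538
side exp [407.9 166.9] blob [408.7 163.1] [406 162   6   3  15]
side exp [407.9 166.9] blob [365.  143.5] [365 143   1   2   2]
side exp [407.9 166.9] blob [369. 134.] [369 134   1   1   1]
side axis deg 5.4137263 vertical would be 99.71556179491738
3d (array([ 0.41952194, -0.34703679,  0.18223969]), np.float64(0.002601883903755026))
222 oooooo...oooooowWWwoo.www.....wwwwww
223 ooooo....ooooo.wWWwoo.www.....wwwwww
224 ooooo....ooooo.wWW.oo.www.....wwwwww
225 ooooo....ooooo.wWw.oo..w......wwwwww
226 ######....oooo................wwwwww
227 ###############...............wwwwww
228 ##################...........wwwwwww
229 #########...####ooooo........wwwwwww
230 ##...........oorrRRRRo........w...ww
231 ooo.........orrrRRRRRRo.............
232 ooo......ww.orrRRRRRRRRo............
233 ooo......ww.orrRRRRRRRRo............
234 ooo.wWw..ww.orrRRRRRRRRo............
235 ooo.WWw..www.orRRRRRRRRo............
236 oo..WWw..wWw..orRRRRRRo.............
237 ooo.WWw...www..orrRRro..............
238 oo..ww.........##ooo................
239 oo......#.....######................
240 ####..##############................
241 #############....o..................
242 ###########o....ooo.................
243 ########oooo....ooo.................
244 ###....ooooo....oo..................
245 ##....oooooo.....o..................
```

carry_out(steps=[{"wx": 0,"wy": 0,"wz": 0,"tx": 0,"ty": -2,"tz": 0,"fingers": 255},{"wx": 0,"wy": 0,"wz": 0,"tx": 0,"ty": 0,"tz": -4,"fingers": 255},{"wx": 0,"wy": 0,"wz": 0,"tx": 0,"ty": 0,"tz": -4,"fingers": 255},{"wx": 0,"wy": 0,"wz": 0,"tx": 0,"ty": 0,"tz": -4,"fingers": 255},{"wx": 0,"wy": 0,"wz": 0,"tx": 0,"ty": 0,"tz": 0,"fingers": 255}])

```text
time_s: 17.4
position: [0.4242, -0.3914, 0.1418]
tool_rot: [0.521, 0.57, -0.428, 0.47]
force: [0.4, -1.5, -2.5]
gripper_width: 0.021
grasp_force: 34.9
```

carry_out(steps=[{"wx": 0,"wy": 0,"wz": 0,"tx": 0,"ty": 0,"tz": 0,"fingers": 255},{"wx": 0,"wy": 0,"wz": 0,"tx": 0,"ty": 0,"tz": 0,"fingers": 255}])

```text
time_s: 17.57
position: [0.4241, -0.3916, 0.1425]
tool_rot: [0.521, 0.569, -0.428, 0.47]
force: [-0.2, -1.5, -1.6]
gripper_width: 0.0209
grasp_force: 34.9
```

carry_out(steps=[{"wx": 0,"wy": 0,"wz": 0,"tx": 0,"ty": 0,"tz": -6,"fingers": 255},{"wx": 0,"wy": 0,"wz": 0,"tx": 0,"ty": 0,"tz": -6,"fingers": 255},{"wx": 0,"wy": 0,"wz": 0,"tx": 0,"ty": 0,"tz": -6,"fingers": 255},{"wx": 0,"wy": 0,"wz": 0,"tx": 0,"ty": 0,"tz": -4,"fingers": 255},{"wx": 0,"wy": 0,"wz": 0,"tx": 0,"ty": 0,"tz": 0,"fingers": 255},{"wx": 0,"wy": 0,"wz": 0,"tx": 0,"ty": 0,"tz": 0,"fingers": 255}])

```text
time_s: 18.07
position: [0.4239, -0.3916, 0.1203]
tool_rot: [0.521, 0.569, -0.428, 0.47]
force: [0.0, -1.4, -2.1]
gripper_width: 0.0208
grasp_force: 34.9
```

carry_out(steps=[{"wx": 0,"wy": 0,"wz": 0,"tx": 0,"ty": 0,"tz": -3,"fingers": 255},{"wx": 0,"wy": 0,"wz": 0,"tx": 0,"ty": 0,"tz": -2,"fingers": 255},{"wx": 0,"wy": 0,"wz": 0,"tx": 0,"ty": 0,"tz": 0,"fingers": 255},{"wx": 0,"wy": 0,"wz": 0,"tx": 0,"ty": 0,"tz": 0,"fingers": 255}])

```text
time_s: 18.4
position: [0.424, -0.3916, 0.1156]
tool_rot: [0.521, 0.569, -0.428, 0.47]
force: [0.9, -1.5, -1.5]
gripper_width: 0.021
grasp_force: 34.9
```

carry_out(steps=[{"wx": 0,"wy": 0,"wz": 0,"tx": 0,"ty": 0,"tz": -2,"fingers": 255},{"wx": 0,"wy": 0,"wz": 0,"tx": 0,"ty": 0,"tz": -1.5,"fingers": 255},{"wx": 0,"wy": 0,"wz": 0,"tx": 0,"ty": 0,"tz": 0,"fingers": 255},{"wx": 0,"wy": 0,"wz": 0,"tx": 0,"ty": 0,"tz": 0,"fingers": 255}])

```text
time_s: 18.73
position: [0.4241, -0.3917, 0.1126]
tool_rot: [0.521, 0.569, -0.428, 0.471]
force: [0.3, 1.8, 3.5]
gripper_width: 0.021
grasp_force: 34.9
```

carry_out(steps=[{"wx": 0,"wy": 0,"wz": 0,"tx": 0,"ty": 0,"tz": -1.5,"fingers": 255},{"wx": 0,"wy": 0,"wz": 0,"tx": 0,"ty": 0,"tz": 0,"fingers": 255},{"wx": 0,"wy": 0,"wz": 0,"tx": 0,"ty": 0,"tz": 0,"fingers": 255}])

```text
time_s: 18.98
position: [0.4244, -0.3919, 0.1123]
tool_rot: [0.521, 0.568, -0.428, 0.472]
force: [-0.8, 4.8, 11.4]
gripper_width: 0.0211
grasp_force: 34.9
```

The collar is resting on the prongs (Fz rising to 11 N). I'll open modestly, since the punch is close, and back off along the tool axis.

carry_out(steps=[{"wx": 0,"wy": 0,"wz": 0,"tx": 0,"ty": 0,"tz": 1,"fingers": 125},{"wx": 0,"wy": 0,"wz": 0,"tx": 0,"ty": 0,"tz": 0,"fingers": 125},{"wx": 0,"wy": 0,"wz": 0,"tx": 0,"ty": 0,"tz": 0,"fingers": 125},{"wx": 0,"wy": 0,"wz": 0,"tx": 0,"ty": 0,"tz": 0,"fingers": 125},{"wx": 0,"wy": 0,"wz": 0,"tx": 0,"ty": 0,"tz": 0,"fingers": 125},{"wx": 0,"wy": 0,"wz": 0,"tx": 0,"ty": 0,"tz": 0,"fingers": 125},{"wx": 0,"wy": 0,"wz": 0,"tx": 0,"ty": 0,"tz": 0,"fingers": 125}])

```text
time_s: 19.57
position: [0.4239, -0.3917, 0.1116]
tool_rot: [0.521, 0.569, -0.428, 0.47]
force: [0.2, -0.5, -0.1]
gripper_width: 0.0439
grasp_force: 0.0
```

carry_out(steps=[{"wx": 0,"wy": 0,"wz": 0,"tx": -1,"ty": 10,"tz": 2,"fingers": 125},{"wx": 0,"wy": 0,"wz": 0,"tx": -1.5,"ty": 17,"tz": 3.3,"fingers": 125},{"wx": 0,"wy": 0,"wz": 0,"tx": -1.5,"ty": 17,"tz": 3.3,"fingers": 125},{"wx": 0,"wy": 0,"wz": 0,"tx": -1.5,"ty": 17,"tz": 3.3,"fingers": 125},{"wx": 0,"wy": 0,"wz": 0,"tx": -1.5,"ty": 17,"tz": 3.3,"fingers": 125},{"wx": 0,"wy": 0,"wz": 0,"tx": 0,"ty": 10,"tz": 20,"fingers": 125},{"wx": 0,"wy": 0,"wz": 0,"tx": 0,"ty": 0,"tz": 0,"fingers": 125},{"wx": 0,"wy": 0,"wz": 0,"tx": 0,"ty": 0,"tz": 0,"fingers": 125}])

```text
time_s: 20.23
position: [0.4176, -0.3025, 0.147]
tool_rot: [0.522, 0.569, -0.427, 0.471]
force: [0.7, -0.8, -0.5]
gripper_width: 0.0445
grasp_force: 0.0
```

```bash
python3 - <<'E'
from redpin import *
o=st()
redpin(np.array([.42,-.3514,.12]))
# plan to tool down above the pin, closing direction options
q=np.array(o['joint_positions']);p0=o['position'];R0=R.from_quat(o['tool_rot'])
for psi in(-90,-60,-30,0,60,90):
    y=np.array([np.cos(np.radians(psi)),np.sin(np.radians(psi)),0]);z=np.array([0,0,-1.]);M=np.c_[np.cross(y,z),y,z]
    x,e,a=ik(np.array([.42,-.3514,.15]),M,q);rv=np.degrees((R.from_matrix(M)*R0.inv()).as_rotvec())
    print(psi,x.round(2),round(e,4),round(a,3),rv.round(1))
E
```

```text
t 20.23 p [ 0.4176 -0.3025  0.147 ] z [ 0.091 -0.977 -0.193] y [0.996 0.092 0.005] q [-0.72  0.46  0.39  2.34  1.17  1.34 -1.16] w 0.0445 gf 0.0 F [ 0.7 -0.8 -0.5]
top exp [447.1 233.5] blob [447.8 233. ] [443 230  10   7  58]
top axis deg 3.9486017 vertical would be 179.51424539225954
side exp [406.5 176.2] blob [406.4 175.9] [404 171   6  11  45]
side exp [406.5 176.2] blob [402. 134.] [402 134   1   1   1]
side exp [406.5 176.2] blob [436. 196.] [436 196   1   1   1]
side axis deg 96.37649 vertical would be 99.72782437599986
3d (array([ 0.42155739, -0.35332018,  0.12015667]), np.float64(0.0004277749655470732))
-90 [-0.03  0.17  0.72  1.79 -0.12  1.23 -0.85] 0.0 0.0 [ 64.6 -58.5 -78.2]
-60 [-0.    0.16  0.68  1.79 -0.11  1.23 -0.33] 0.0 0.0 [ 73.5 -37.7 -54. ]
-30 [ 0.03  0.16  0.65  1.79 -0.1   1.23  0.18] 0.0 0.0 [ 78.2 -16.9 -29.2]
0 [ 0.06  0.16  0.62  1.79 -0.1   1.23  0.7 ] 0.0 0.0 [78.8  3.9 -4.2]
60 [ 0.11  0.15  0.56  1.79 -0.08  1.23  1.74] 0.0 0.001 [68.5 44.2 45.8]
90 [ 0.13  0.15  0.53  1.79 -0.08  1.23  2.26] 0.0 0.001 [57.4 63.3 70.2]
```

The pin hangs upright in the hanger. The handle triangulates to (0.421, -0.353, 0.120) against an expected height of 0.119, with 0.4 mm of ray error. I'll turn the tool downwards above it.

carry_out(steps=[{"wx": 6.57,"wy": 0.33,"wz": -0.35,"tx": 0,"ty": 0,"tz": 10,"fingers": 125},{"wx": 6.57,"wy": 0.33,"wz": -0.35,"tx": 0,"ty": 0,"tz": 10,"fingers": 125},{"wx": 6.57,"wy": 0.33,"wz": -0.35,"tx": 0,"ty": 0,"tz": 10,"fingers": 125},{"wx": 6.57,"wy": 0.33,"wz": -0.35,"tx": 0,"ty": 0,"tz": 10,"fingers": 125},{"wx": 6.57,"wy": 0.33,"wz": -0.35,"tx": 0,"ty": 0,"tz": 10,"fingers": 125},{"wx": 6.57,"wy": 0.33,"wz": -0.35,"tx": 0,"ty": 0,"tz": 5,"fingers": 125},{"wx": 6.57,"wy": 0.33,"wz": -0.35,"tx": 0,"ty": 0,"tz": 0,"fingers": 125},{"wx": 6.57,"wy": 0.33,"wz": -0.35,"tx": 0,"ty": 0,"tz": 0,"fingers": 125},{"wx": 6.57,"wy": 0.33,"wz": -0.35,"tx": 0,"ty": 0,"tz": 0,"fingers": 125},{"wx": 6.57,"wy": 0.33,"wz": -0.35,"tx": 0,"ty": 0,"tz": 0,"fingers": 125}])

```text
time_s: 21.17
position: [0.4172, -0.304, 0.1997]
tool_rot: [0.696, 0.706, -0.086, 0.094]
force: [-0.3, -0.2, -1.2]
gripper_width: 0.0443
grasp_force: 0.0
```

carry_out(steps=[{"wx": 6.57,"wy": 0.33,"wz": -0.35,"tx": 0,"ty": 0,"tz": 0,"fingers": 125},{"wx": 6.57,"wy": 0.33,"wz": -0.35,"tx": 0,"ty": 0,"tz": 0,"fingers": 125},{"wx": 0,"wy": 0,"wz": 0,"tx": 0,"ty": 0,"tz": 0,"fingers": 125},{"wx": 0,"wy": 0,"wz": 0,"tx": 0,"ty": 0,"tz": 0,"fingers": 125}])

```text
time_s: 21.5
position: [0.4147, -0.3059, 0.1978]
tool_rot: [0.708, 0.706, -0.018, 0.012]
force: [0.3, -0.4, -0.8]
gripper_width: 0.0444
grasp_force: 0.0
```

```bash
cat > go.py <<'E'
from redpin import *
import sys
def to(pos,psi):
    o=st();y=np.array([np.cos(np.radians(psi)),np.sin(np.radians(psi)),0]);z=np.array([0,0,-1.]);M=np.c_[np.cross(y,z),y,z]
    R0=R.from_quat(o['tool_rot']);print('need mm',(1000*(np.array(pos)-o['position'])).round(1),'rot deg',np.degrees((R.from_matrix(M)*R0.inv()).as_rotvec()).round(2))
E
python3 -c "
from go import *
to([.421,-.3525,.15],0)"
```

```text
t 21.5 p [ 0.4147 -0.3059  0.1978] z [-0.009 -0.043 -0.999] y [ 1.    -0.003 -0.009] q [-0.52  0.    1.06  1.82  0.04  1.3   0.53] w 0.0444 gf 0.0 F [ 0.3 -0.4 -0.8]
need mm [  6.3 -46.6 -47.8] rot deg [ 2.48 -0.51  0.16]
```

carry_out(steps=[{"wx": 0.6,"wy": -0.1,"wz": 0,"tx": 1.3,"ty": -9.3,"tz": -6,"fingers": 125},{"wx": 0.6,"wy": -0.1,"wz": 0,"tx": 1.3,"ty": -9.3,"tz": -10,"fingers": 125},{"wx": 0.6,"wy": -0.1,"wz": 0,"tx": 1.3,"ty": -9.3,"tz": -10,"fingers": 125},{"wx": 0.6,"wy": -0.1,"wz": 0,"tx": 1.3,"ty": -9.3,"tz": -10,"fingers": 125},{"wx": 0.1,"wy": -0.1,"wz": 0,"tx": 1.1,"ty": -9.3,"tz": -10,"fingers": 125},{"wx": 0,"wy": 0,"wz": 0,"tx": 0,"ty": 0,"tz": 0,"fingers": 125},{"wx": 0,"wy": 0,"wz": 0,"tx": 0,"ty": 0,"tz": 0,"fingers": 125},{"wx": 0,"wy": 0,"wz": 0,"tx": 0,"ty": 0,"tz": 0,"fingers": 125}])

```text
time_s: 22.17
position: [0.4225, -0.3488, 0.1525]
tool_rot: [0.706, 0.709, 0.002, -0.0]
force: [-0.1, -0.3, 0.8]
gripper_width: 0.0444
grasp_force: 0.0
```

```bash
python3 -c "
from go import *
to([.421,-.3525,.072],0)
redpin(np.array([.421,-.3525,.12]))"
```

```text
t 22.17 p [ 0.4225 -0.3488  0.1525] z [ 0.003  0.004 -1.   ] y [1.    0.004 0.003] q [-0.33  0.23  1.09  1.8  -0.22  1.24  0.83] w 0.0444 gf 0.0 F [-0.1 -0.3  0.8]
need mm [ -1.5  -3.7 -80.5] rot deg [-0.23  0.16 -0.25]
top exp [447.5 233.1] blob [446.4 233. ] [443 230   7   7  39]
top exp [447.5 233.1] blob [480. 258.] [479 257   3   3   3]
top exp [447.5 233.1] blob [489.5 251. ] [489 251   2   1   2]
top axis deg 21.553307 vertical would be 179.35459978454017
side exp [406.5 176. ] blob [406.3 176.3] [404 171   6  11  49]
side exp [406.5 176. ] blob [450. 212.] [450 212   1   1   1]
side axis deg 99.48228 vertical would be 99.71878674774291
3d (array([ 0.42089176, -0.34987844,  0.11999537]), np.float64(0.0011892518973446928))
```

carry_out(steps=[{"wx": 0,"wy": 0,"wz": 0,"tx": -0.7,"ty": -1.5,"tz": -10,"fingers": 125},{"wx": 0,"wy": 0,"wz": 0,"tx": -0.7,"ty": -1.5,"tz": -10,"fingers": 125},{"wx": 0,"wy": 0,"wz": 0,"tx": 0,"ty": 0,"tz": -10,"fingers": 125},{"wx": 0,"wy": 0,"wz": 0,"tx": 0,"ty": 0,"tz": -10,"fingers": 125},{"wx": 0,"wy": 0,"wz": 0,"tx": 0,"ty": 0,"tz": -10,"fingers": 125},{"wx": 0,"wy": 0,"wz": 0,"tx": 0,"ty": 0,"tz": -10,"fingers": 125},{"wx": 0,"wy": 0,"wz": 0,"tx": 0,"ty": 0,"tz": -6,"fingers": 125},{"wx": 0,"wy": 0,"wz": 0,"tx": 0,"ty": 0,"tz": 0,"fingers": 125},{"wx": 0,"wy": 0,"wz": 0,"tx": 0,"ty": 0,"tz": 0,"fingers": 125}])

```text
time_s: 23.02
position: [0.421, -0.3531, 0.0864]
tool_rot: [0.706, 0.708, 0.002, -0.0]
force: [0.8, -0.5, 1.2]
gripper_width: 0.0442
grasp_force: 0.0
```

carry_out(steps=[{"wx": 0,"wy": 0,"wz": 0,"tx": 0,"ty": 0,"tz": -6,"fingers": 125},{"wx": 0,"wy": 0,"wz": 0,"tx": 0,"ty": 0,"tz": -5,"fingers": 125},{"wx": 0,"wy": 0,"wz": 0,"tx": 0,"ty": 0,"tz": 0,"fingers": 125},{"wx": 0,"wy": 0,"wz": 0,"tx": 0,"ty": 0,"tz": 0,"fingers": 125}])

```text
time_s: 23.35
position: [0.4212, -0.3529, 0.0755]
tool_rot: [0.706, 0.708, 0.003, -0.0]
force: [0.5, 0.2, 0.1]
gripper_width: 0.0445
grasp_force: 0.0
```

```bash
python3 -c "
from go import *
to([.421,-.352,.072],0)"
```

```text
t 23.35 p [ 0.4212 -0.3529  0.0755] z [ 0.004  0.004 -1.   ] y [1.    0.004 0.004] q [-0.24  0.34  1.03  1.88 -0.33  1.1   0.92] w 0.0445 gf 0.0 F [0.5 0.2 0.1]
need mm [-0.2  0.9 -3.5] rot deg [-0.23  0.21 -0.21]
```

Good. Closing now with a firm grip.

carry_out(steps=[{"wx": -0.2,"wy": 0.2,"wz": 0,"tx": 0,"ty": 0.5,"tz": 0,"fingers": 255},{"wx": 0,"wy": 0,"wz": 0,"tx": 0,"ty": 0,"tz": 0,"fingers": 255},{"wx": 0,"wy": 0,"wz": 0,"tx": 0,"ty": 0,"tz": 0,"fingers": 255},{"wx": 0,"wy": 0,"wz": 0,"tx": 0,"ty": 0,"tz": 0,"fingers": 255},{"wx": 0,"wy": 0,"wz": 0,"tx": 0,"ty": 0,"tz": 0,"fingers": 255},{"wx": 0,"wy": 0,"wz": 0,"tx": 0,"ty": 0,"tz": 0,"fingers": 255},{"wx": 0,"wy": 0,"wz": 0,"tx": 0,"ty": 0,"tz": 0,"fingers": 255},{"wx": 0,"wy": 0,"wz": 0,"tx": 0,"ty": 0,"tz": 0,"fingers": 255}], newtons=35)

```text
time_s: 24.02
position: [0.4214, -0.3525, 0.0757]
tool_rot: [0.706, 0.708, 0.0, 0.0]
force: [0.0, 0.6, 1.5]
gripper_width: 0.0211
grasp_force: 35.0
```

```bash
python3 -c "
from go import *
to([.5485,-.0815,.072],0)"
```

```text
t 24.02 p [ 0.4214 -0.3525  0.0757] z [ 0.001  0.    -1.   ] y [1.    0.004 0.001] q [-0.25  0.34  1.03  1.88 -0.33  1.1   0.92] w 0.0211 gf 35.0 F [0.  0.6 1.5]
need mm [127.1 271.   -3.7] rot deg [-0.02  0.04 -0.21]
```

carry_out(steps=[{"wx": 0,"wy": 0,"wz": 0,"tx": 0,"ty": 0,"tz": 10,"fingers": 255},{"wx": 0,"wy": 0,"wz": 0,"tx": 0,"ty": 0,"tz": 16,"fingers": 255},{"wx": 0,"wy": 0,"wz": 0,"tx": 0,"ty": 0,"tz": 20,"fingers": 255},{"wx": 0,"wy": 0,"wz": 0,"tx": 0,"ty": 0,"tz": 20,"fingers": 255},{"wx": 0,"wy": 0,"wz": 0,"tx": 0,"ty": 0,"tz": 20,"fingers": 255},{"wx": 0,"wy": 0,"wz": 0,"tx": 0,"ty": 0,"tz": 20,"fingers": 255},{"wx": 0,"wy": 0,"wz": 0,"tx": 0,"ty": 0,"tz": 20,"fingers": 255},{"wx": 0,"wy": 0,"wz": 0,"tx": 0,"ty": 0,"tz": 20,"fingers": 255},{"wx": 0,"wy": 0,"wz": 0,"tx": 4,"ty": 8,"tz": 4,"fingers": 255},{"wx": 0,"wy": 0,"wz": 0,"tx": 8,"ty": 17,"tz": 0,"fingers": 255}])

```text
time_s: 24.85
position: [0.4324, -0.3302, 0.228]
tool_rot: [0.707, 0.707, 0.0, 0.002]
force: [0.5, -0.7, -1.5]
gripper_width: 0.0214
grasp_force: 35.0
```

carry_out(steps=[{"wx": 0,"wy": 0,"wz": 0,"tx": 8,"ty": 17,"tz": 0,"fingers": 255},{"wx": 0,"wy": 0,"wz": 0,"tx": 8,"ty": 17,"tz": 0,"fingers": 255},{"wx": 0,"wy": 0,"wz": 0,"tx": 8,"ty": 17,"tz": 0,"fingers": 255},{"wx": 0,"wy": 0,"wz": 0,"tx": 8,"ty": 17,"tz": 0,"fingers": 255},{"wx": 0,"wy": 0,"wz": 0,"tx": 8,"ty": 17,"tz": 0,"fingers": 255},{"wx": 0,"wy": 0,"wz": 0,"tx": 8,"ty": 17,"tz": 0,"fingers": 255},{"wx": 0,"wy": 0,"wz": 0,"tx": 8,"ty": 17,"tz": 0,"fingers": 255},{"wx": 0,"wy": 0,"wz": 0,"tx": 8,"ty": 17,"tz": 0,"fingers": 255},{"wx": 0,"wy": 0,"wz": 0,"tx": 8,"ty": 17,"tz": 0,"fingers": 255},{"wx": 0,"wy": 0,"wz": 0,"tx": 8,"ty": 17,"tz": 0,"fingers": 255}])

```text
time_s: 25.68
position: [0.5133, -0.1569, 0.2262]
tool_rot: [0.706, 0.708, 0.0, 0.0]
force: [0.8, -0.1, -1.5]
gripper_width: 0.0214
grasp_force: 35.0
```

carry_out(steps=[{"wx": 0,"wy": 0,"wz": 0,"tx": 8,"ty": 17,"tz": 0,"fingers": 255},{"wx": 0,"wy": 0,"wz": 0,"tx": 8,"ty": 17,"tz": 0,"fingers": 255},{"wx": 0,"wy": 0,"wz": 0,"tx": 8,"ty": 17,"tz": 0,"fingers": 255},{"wx": 0,"wy": 0,"wz": 0,"tx": 8,"ty": 17,"tz": 0,"fingers": 255},{"wx": 0,"wy": 0,"wz": 0,"tx": 0,"ty": 0,"tz": 0,"fingers": 255},{"wx": 0,"wy": 0,"wz": 0,"tx": 0,"ty": 0,"tz": 0,"fingers": 255}])

```text
time_s: 26.18
position: [0.5457, -0.0882, 0.2256]
tool_rot: [0.705, 0.709, -0.0, 0.0]
force: [0.0, 0.0, -1.4]
gripper_width: 0.021
grasp_force: 35.0
```

```bash
python3 -c "
from go import *
to([.5485,-.0815,.225],0)"
```

```text
t 26.18 p [ 0.5457 -0.0882  0.2256] z [-0. -0. -1.] y [ 1.     0.006 -0.   ] q [-0.76  0.15  0.95  1.68 -0.12  1.38  0.21] w 0.021 gf 35.0 F [ 0.   0.  -1.4]
need mm [ 2.8  6.7 -0.6] rot deg [ 0.02 -0.   -0.33]
```

carry_out(steps=[{"wx": 0,"wy": 0,"wz": -0.3,"tx": 1.4,"ty": 3.4,"tz": -4,"fingers": 255},{"wx": 0,"wy": 0,"wz": 0,"tx": 1.4,"ty": 3.3,"tz": -6,"fingers": 255},{"wx": 0,"wy": 0,"wz": 0,"tx": 0,"ty": 0,"tz": -6,"fingers": 255},{"wx": 0,"wy": 0,"wz": 0,"tx": 0,"ty": 0,"tz": 0,"fingers": 255},{"wx": 0,"wy": 0,"wz": 0,"tx": 0,"ty": 0,"tz": 0,"fingers": 255}])

```text
time_s: 26.6
position: [0.5476, -0.0832, 0.2091]
tool_rot: [0.708, 0.706, -0.0, -0.0]
force: [-0.1, 0.5, -1.0]
gripper_width: 0.0212
grasp_force: 35.0
```

```bash
python3 -c "
from go import *
o=st();g=o['position']+[0,0,.0143];print(g)
redpin(g+[0,0,.03],30)
for n in('side','top'): print(n,'tip',proj(n,[g+[0,0,-.052]]),'collar',proj(n,[g+[0,0,.003]]),'bore',proj(n,[[.5485,-.0815,.148]]),'handle top',proj(n,[g+[0,0,.052]]))
s=cv2.imread('pics/l_side.png')
cv=cv2.resize(s[145:205,310:370],(600,600),interpolation=cv2.INTER_CUBIC);t=cv2.imread('pics/l_top.png')
cv=np.hstack([cv,cv2.resize(t[155:215,335:355],(200,600),interpolation=cv2.INTER_CUBIC)])
cv2.imwrite('pics/c10.png',cv)
"
```

```text
t 26.6 p [ 0.5476 -0.0832  0.2091] z [-0.001  0.    -1.   ] y [ 1.    -0.002 -0.001] q [-0.76  0.16  0.94  1.7  -0.13  1.35  0.2 ] w 0.0212 gf 35.0 F [-0.1  0.5 -1. ]
[ 0.54757823 -0.08320478  0.22340175]
top none [351.52724468 180.71014443]
side exp [340.4 158.3] blob [339.5 157.1] [337 148   6  17  64]
side exp [340.4 158.3] blob [349.1 152.8] [346 149   7   8  42]
side axis deg 92.22744 vertical would be 92.79642835675907
side tip [[339.44915076 177.88107688]] collar [[340.08071625 164.93150665]] bore [[338.70538617 183.28696247]] handle top [[340.66998994 152.86280864]]
top tip [[349.19483679 184.11592964]] collar [[350.7251888 181.881367 ]] bore [[347.93700238 184.66042685]] handle top [[352.20765822 179.71650426]]
```

View pics/c10.png

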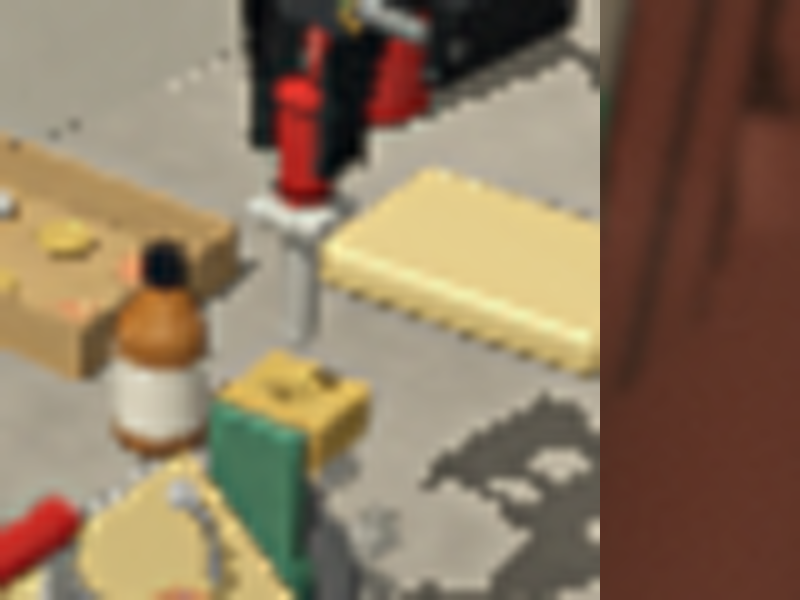

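The side view shows the pin upright above the guide. The tip at (340.1,179) and the bore at (339.3,183.7) agree with prediction to within 1 px. I'll shift about 1 mm and lower gently.

carry_out(steps=[{"wx": 0,"wy": 0,"wz": 0,"tx": 0.9,"ty": 0.8,"tz": -6,"fingers": 255},{"wx": 0,"wy": 0,"wz": 0,"tx": 0,"ty": 0,"tz": -6,"fingers": 255},{"wx": 0,"wy": 0,"wz": 0,"tx": 0,"ty": 0,"tz": -6,"fingers": 255},{"wx": 0,"wy": 0,"wz": 0,"tx": 0,"ty": 0,"tz": -3,"fingers": 255},{"wx": 0,"wy": 0,"wz": 0,"tx": 0,"ty": 0,"tz": -2,"fingers": 255},{"wx": 0,"wy": 0,"wz": 0,"tx": 0,"ty": 0,"tz": -2,"fingers": 255},{"wx": 0,"wy": 0,"wz": 0,"tx": 0,"ty": 0,"tz": -1,"fingers": 255},{"wx": 0,"wy": 0,"wz": 0,"tx": 0,"ty": 0,"tz": 0,"fingers": 255},{"wx": 0,"wy": 0,"wz": 0,"tx": 0,"ty": 0,"tz": 0,"fingers": 255}])

```text
time_s: 27.45
position: [0.5491, -0.082, 0.1838]
tool_rot: [0.708, 0.707, 0.0, 0.0]
force: [-0.2, 0.9, -1.1]
gripper_width: 0.0212
grasp_force: 35.0
```

carry_out(steps=[{"wx": 0,"wy": 0,"wz": 0,"tx": 0,"ty": 0,"tz": -1.5,"fingers": 255},{"wx": 0,"wy": 0,"wz": 0,"tx": 0,"ty": 0,"tz": -1.5,"fingers": 255},{"wx": 0,"wy": 0,"wz": 0,"tx": 0,"ty": 0,"tz": 0,"fingers": 255},{"wx": 0,"wy": 0,"wz": 0,"tx": 0,"ty": 0,"tz": 0,"fingers": 255}])

```text
time_s: 27.78
position: [0.5489, -0.082, 0.1806]
tool_rot: [0.708, 0.707, 0.0, 0.0]
force: [-0.3, 1.2, -2.9]
gripper_width: 0.0212
grasp_force: 35.0
```

The tip is inside the bore with no resistance. Continuing towards the wheel rim (contact at reported z ≈ 0.163, home at ≈ 0.134).

carry_out(steps=[{"wx": 0,"wy": 0,"wz": 0,"tx": 0,"ty": 0,"tz": -2.5,"fingers": 255},{"wx": 0,"wy": 0,"wz": 0,"tx": 0,"ty": 0,"tz": -2.5,"fingers": 255},{"wx": 0,"wy": 0,"wz": 0,"tx": 0,"ty": 0,"tz": -2.5,"fingers": 255},{"wx": 0,"wy": 0,"wz": 0,"tx": 0,"ty": 0,"tz": -2.5,"fingers": 255},{"wx": 0,"wy": 0,"wz": 0,"tx": 0,"ty": 0,"tz": -2.5,"fingers": 255},{"wx": 0,"wy": 0,"wz": 0,"tx": 0,"ty": 0,"tz": -2,"fingers": 255},{"wx": 0,"wy": 0,"wz": 0,"tx": 0,"ty": 0,"tz": 0,"fingers": 255},{"wx": 0,"wy": 0,"wz": 0,"tx": 0,"ty": 0,"tz": 0,"fingers": 255}])

```text
time_s: 28.45
position: [0.5489, -0.082, 0.166]
tool_rot: [0.708, 0.707, 0.0, -0.0]
force: [-0.7, 0.2, -1.7]
gripper_width: 0.0212
grasp_force: 35.0
```

carry_out(steps=[{"wx": 0,"wy": 0,"wz": 0,"tx": 0,"ty": 0,"tz": -2,"fingers": 255},{"wx": 0,"wy": 0,"wz": 0,"tx": 0,"ty": 0,"tz": -2,"fingers": 255},{"wx": 0,"wy": 0,"wz": 0,"tx": 0,"ty": 0,"tz": 0,"fingers": 255},{"wx": 0,"wy": 0,"wz": 0,"tx": 0,"ty": 0,"tz": 0,"fingers": 255}])

```text
time_s: 28.78
position: [0.5489, -0.082, 0.1621]
tool_rot: [0.708, 0.707, 0.0, 0.0]
force: [-1.0, -0.5, -1.7]
gripper_width: 0.0212
grasp_force: 35.0
```

carry_out(steps=[{"wx": 0,"wy": 0,"wz": 0,"tx": 0,"ty": 0,"tz": -2,"fingers": 255},{"wx": 0,"wy": 0,"wz": 0,"tx": 0,"ty": 0,"tz": -2,"fingers": 255},{"wx": 0,"wy": 0,"wz": 0,"tx": 0,"ty": 0,"tz": -2,"fingers": 255},{"wx": 0,"wy": 0,"wz": 0,"tx": 0,"ty": 0,"tz": 0,"fingers": 255},{"wx": 0,"wy": 0,"wz": 0,"tx": 0,"ty": 0,"tz": 0,"fingers": 255}])

```text
time_s: 29.2
position: [0.5489, -0.082, 0.156]
tool_rot: [0.708, 0.707, 0.0, -0.0]
force: [0.2, -0.9, -1.5]
gripper_width: 0.0211
grasp_force: 35.0
```

carry_out(steps=[{"wx": 0,"wy": 0,"wz": 0,"tx": 0,"ty": 0,"tz": -2,"fingers": 255},{"wx": 0,"wy": 0,"wz": 0,"tx": 0,"ty": 0,"tz": -2,"fingers": 255},{"wx": 0,"wy": 0,"wz": 0,"tx": 0,"ty": 0,"tz": 0,"fingers": 255}])

```text
time_s: 29.45
position: [0.5489, -0.082, 0.1518]
tool_rot: [0.708, 0.707, 0.0, -0.0]
force: [0.7, -1.0, -2.0]
gripper_width: 0.0209
grasp_force: 35.0
```

The pin has gone about 10 mm past the rim level, so it is in the notch. Continuing to home.

carry_out(steps=[{"wx": 0,"wy": 0,"wz": 0,"tx": 0,"ty": 0,"tz": -3,"fingers": 255},{"wx": 0,"wy": 0,"wz": 0,"tx": 0,"ty": 0,"tz": -3,"fingers": 255},{"wx": 0,"wy": 0,"wz": 0,"tx": 0,"ty": 0,"tz": -3,"fingers": 255},{"wx": 0,"wy": 0,"wz": 0,"tx": 0,"ty": 0,"tz": -3,"fingers": 255},{"wx": 0,"wy": 0,"wz": 0,"tx": 0,"ty": 0,"tz": -3,"fingers": 255},{"wx": 0,"wy": 0,"wz": 0,"tx": 0,"ty": 0,"tz": 0,"fingers": 255},{"wx": 0,"wy": 0,"wz": 0,"tx": 0,"ty": 0,"tz": 0,"fingers": 255}])

```text
time_s: 30.03
position: [0.5488, -0.082, 0.1369]
tool_rot: [0.708, 0.707, 0.0, -0.0]
force: [-0.3, -0.1, -1.7]
gripper_width: 0.0211
grasp_force: 35.0
```

carry_out(steps=[{"wx": 0,"wy": 0,"wz": 0,"tx": 0,"ty": 0,"tz": -1.5,"fingers": 255},{"wx": 0,"wy": 0,"wz": 0,"tx": 0,"ty": 0,"tz": -1.5,"fingers": 255},{"wx": 0,"wy": 0,"wz": 0,"tx": 0,"ty": 0,"tz": 0,"fingers": 255},{"wx": 0,"wy": 0,"wz": 0,"tx": 0,"ty": 0,"tz": 0,"fingers": 255}])

```text
time_s: 30.37
position: [0.5489, -0.082, 0.134]
tool_rot: [0.708, 0.707, 0.0, 0.0]
force: [-0.5, -0.7, -1.7]
gripper_width: 0.0212
grasp_force: 35.0
```

carry_out(steps=[{"wx": 0,"wy": 0,"wz": 0,"tx": 0,"ty": 0,"tz": -1,"fingers": 255},{"wx": 0,"wy": 0,"wz": 0,"tx": 0,"ty": 0,"tz": -1,"fingers": 255},{"wx": 0,"wy": 0,"wz": 0,"tx": 0,"ty": 0,"tz": 0,"fingers": 255},{"wx": 0,"wy": 0,"wz": 0,"tx": 0,"ty": 0,"tz": 0,"fingers": 255}])

```text
time_s: 30.7
position: [0.5491, -0.0821, 0.1337]
tool_rot: [0.708, 0.706, 0.001, -0.0]
force: [-8.8, 1.1, 17.8]
gripper_width: 0.0216
grasp_force: 35.0
```

carry_out(steps=[{"wx": 0,"wy": 0,"wz": 0,"tx": 0,"ty": 0,"tz": -0.7,"fingers": 255},{"wx": 0,"wy": 0,"wz": 0,"tx": 0,"ty": 0,"tz": 0,"fingers": 255},{"wx": 0,"wy": 0,"wz": 0,"tx": 0,"ty": 0,"tz": 0,"fingers": 255}])

```text
time_s: 30.95
position: [0.5491, -0.082, 0.1337]
tool_rot: [0.708, 0.706, 0.001, -0.0]
force: [-11.5, 1.2, 24.1]
gripper_width: 0.0211
grasp_force: 35.0
```

Hard contact came at reported z 0.1337, which is the predicted home height. I'll ease off, release and rise straight up.

carry_out(steps=[{"wx": 0,"wy": 0,"wz": 0,"tx": 0,"ty": 0,"tz": 1.5,"fingers": 255},{"wx": 0,"wy": 0,"wz": 0,"tx": 0,"ty": 0,"tz": 0,"fingers": 125},{"wx": 0,"wy": 0,"wz": 0,"tx": 0,"ty": 0,"tz": 0,"fingers": 125},{"wx": 0,"wy": 0,"wz": 0,"tx": 0,"ty": 0,"tz": 0,"fingers": 125},{"wx": 0,"wy": 0,"wz": 0,"tx": 0,"ty": 0,"tz": 0,"fingers": 125},{"wx": 0,"wy": 0,"wz": 0,"tx": 0,"ty": 0,"tz": 0,"fingers": 125},{"wx": 0,"wy": 0,"wz": 0,"tx": 0,"ty": 0,"tz": 0,"fingers": 125},{"wx": 0,"wy": 0,"wz": 0,"tx": 0,"ty": 0,"tz": 0,"fingers": 125}])

```text
time_s: 31.62
position: [0.549, -0.0819, 0.1329]
tool_rot: [0.708, 0.707, 0.0, 0.0]
force: [0.1, 0.7, 0.3]
gripper_width: 0.0438
grasp_force: 0.0
```

carry_out(steps=[{"wx": 0,"wy": 0,"wz": 0,"tx": 0,"ty": 0,"tz": 10,"fingers": 125},{"wx": 0,"wy": 0,"wz": 0,"tx": 0,"ty": 0,"tz": 15,"fingers": 125},{"wx": 0,"wy": 0,"wz": 0,"tx": 0,"ty": 0,"tz": 20,"fingers": 125},{"wx": 0,"wy": 0,"wz": 0,"tx": 0,"ty": 0,"tz": 20,"fingers": 125},{"wx": 0,"wy": 0,"wz": 0,"tx": 0,"ty": -10,"tz": 20,"fingers": 125},{"wx": 0,"wy": 0,"wz": 0,"tx": 0,"ty": -20,"tz": 20,"fingers": 125},{"wx": 0,"wy": 0,"wz": 0,"tx": 0,"ty": -20,"tz": 10,"fingers": 125},{"wx": 0,"wy": 0,"wz": 0,"tx": 0,"ty": -20,"tz": 0,"fingers": 125},{"wx": 0,"wy": 0,"wz": 0,"tx": 0,"ty": -20,"tz": 0,"fingers": 125},{"wx": 0,"wy": 0,"wz": 0,"tx": 0,"ty": -20,"tz": 0,"fingers": 125}])

```text
time_s: 32.45
position: [0.5492, -0.1929, 0.2491]
tool_rot: [0.708, 0.707, 0.001, 0.0]
force: [0.3, -0.5, 0.2]
gripper_width: 0.0446
grasp_force: 0.0
```

carry_out(steps=[{"wx": 0,"wy": 0,"wz": 0,"tx": 0,"ty": -20,"tz": 0,"fingers": 125},{"wx": 0,"wy": 0,"wz": 0,"tx": 0,"ty": -20,"tz": 0,"fingers": 125},{"wx": 0,"wy": 0,"wz": 0,"tx": 0,"ty": -20,"tz": 0,"fingers": 125},{"wx": 0,"wy": 0,"wz": 0,"tx": 0,"ty": -20,"tz": 0,"fingers": 125},{"wx": 0,"wy": 0,"wz": 0,"tx": 0,"ty": -20,"tz": 0,"fingers": 125},{"wx": 0,"wy": 0,"wz": 0,"tx": 0,"ty": 0,"tz": 0,"fingers": 125},{"wx": 0,"wy": 0,"wz": 0,"tx": 0,"ty": 0,"tz": 0,"fingers": 125}])

```text
time_s: 33.03
position: [0.5485, -0.2933, 0.2485]
tool_rot: [0.709, 0.706, -0.0, 0.0]
force: [-0.4, -0.5, 0.4]
gripper_width: 0.0444
grasp_force: 0.0
```

```bash
python3 -c "
from go import *
st();redpin(np.array([.5487,-.0815,.148+.029]),25)
for n in('top','side'): print(n,'home handle top',proj(n,[[.5487,-.0815,.2]]),'bottom',proj(n,[[.5487,-.0815,.154]]))
t=cv2.imread('pics/l_top.png');H,S,V=cv2.split(cv2.cvtColor(t,cv2.COLOR_BGR2HSV));m=((H<8)|(H>170))&(S>110)
ys,xs=np.nonzero(m[180:215,250:290]);
b=onz('top',[(xs.mean()+250,ys.mean()+180)],.188)[0];ox=(b[0]-(.5374-.137*b[1]))*.99;print('lever',len(xs),b,'tilt',35-np.degrees(np.arcsin(ox/.11)))
# bystander check: difference to first top picture
a=cv2.imread('pics/t.png');d=cv2.absdiff(a,t).max(2)
def cen(im,box,f):
    x0,y0,x1,y1=box;h=cv2.cvtColor(im[y0:y1,x0:x1],cv2.COLOR_BGR2HSV);yy,xx=np.nonzero(f(*cv2.split(h)));return len(xx),(xx.mean()+x0).round(1),(yy.mean()+y0).round(1)
G=lambda H,S,V:(H>50)&(H<80)&(S>120);Rd=lambda H,S,V:((H<6)|(H>174))&(S>150)
for nm,bx,f in(('cutters',(255,225,290,290),Rd),('green1',(295,235,332,275),G),('green2',(185,260,230,285),G),('green3',(140,282,185,302),G)): print(nm,cen(a,bx,f),cen(t,bx,f))
"
```

```text
t 33.03 p [ 0.5485 -0.2933  0.2485] z [ 0. -0. -1.] y [ 1.    -0.004  0.   ] q [-0.33  0.36  1.    1.48 -0.3   1.47  0.67] w 0.0444 gf 0.0 F [-0.4 -0.5  0.4]
top exp [348.7 183.5] blob [348.8 183. ] [346 180   7   7  41]
top axis deg 90.0 vertical would be 123.6661156792438
side exp [339.  176.6] blob [346.6 153.3] [341 151  12   6  67]
side exp [339.  176.6] blob [339.  176.6] [337 171   5  12  57]
side exp [339.  176.6] blob [314.6 197.2] [313 195   5   6  22]
side axis deg 0.9652761 vertical would be 92.73655778235863
3d (array([ 0.53112199, -0.08064449,  0.28162606]), np.float64(0.019984505887559675))
top home handle top [[349.30177989 182.53590308]] bottom [[348.08882278 184.35693967]]
side home handle top [[339.238602   171.27845821]] bottom [[338.73057393 181.9103397 ]]
lever 168 [0.50390424 0.11794679 0.188     ] tilt 43.97673565885298
cutters (291, np.float64(271.3), np.float64(263.6)) (276, np.float64(271.3), np.float64(263.6))
green1 (167, np.float64(312.2), np.float64(255.9)) (161, np.float64(312.0), np.float64(255.7))
green2 (161, np.float64(204.3), np.float64(272.1)) (140, np.float64(203.8), np.float64(272.0))
green3 (101, np.float64(161.4), np.float64(291.0)) (141, np.float64(163.6), np.float64(290.8))
```

The pin is home. The handle blob sits at side pixel (339.0,176.6), exactly where a seated pin should appear, spanning rows 171–182 against an expected 171.3–181.9. The tilt reads about 44–45° and the bystanders checked (cutters and green look-alikes) are unmoved. Handing in.

```bash
python3 -c "
from rig import bot
print(bot.job_done())"
```

```text
the job is handed in; nothing more can be done
None
```

The job is handed in at about 33 s: the table leans at about 45° (measured 44°), with the red pin upright and fully home in the guide, the arm clear of everything, and the cutters and green look-alikes where they started; I didn't re-measure the other bystanders.

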